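Pack the eyelet-setting kit into its fitted case

TASK

Make up the eyelet-setting kit: swing the clear cover of the fitted wooden case back past its balance point so that it stays open by itself, lift out the thin hole punch that was put into the setter's channel by mistake and lay it flat on the punching board. Then lay the thick setter in that channel, the dark hardwood setting block in the small pocket and the flat box of eyelets in the large pocket, each flat down in its own place. The beeswax and the tall tin do not belong to the kit: leave them where they lie, and leave the case open.

Things in the scene. Friction and masses are not known exactly. Their poses are not given: they have to be found in the camera images.
- kit_case: Fixed hardwood case base 126 (x) x 203 (y) x 14 mm, clear cover hinged along its back; 38 mm high when shut. Origin: centre of its underside; x from front (tab) to hinge, y left, z up. Large pocket on the left, narrow channel in the middle, small pocket on the right, 6 mm deep: floors z = 8, rims 14 mm. A finger scoop, floor z = 8, crosses the channel: x -20 to 20, y -37 to 30 mm.
- kit_cover (a joint): Angle of the cover, rad: 0 shut, grows as its front rises, stop at 2.0. Hinge axis along the case's y at case x = +66, z = 14 mm. The cover is a clear open-bottomed shell 126 x 203 x 24 mm, 0.14 kg, no latch, hinge almost free: let go below about 1.3 rad it falls shut, beyond about 1.45 it falls back to the stop and stays.
- cover_tab (a point): Centre of the wooden finger tab on the middle of the cover's front: 26 mm wide (case y), 11 thick, standing out 30 mm (this point is 15 mm from the cover's face). Shut: case x = -78, y = 0, z = 27 mm; it swings with the cover, 145 mm from the hinge axis. Axes as the case's when shut. Pinch it across its width from above; it turns between the fingers as the cover swings.
- hole_punch: Hole punch: the thin knurled steel rod, 105 mm long (its y), 11 mm thick, 70 g. Origin: mid-length, on its underside, z up. It starts in the setter's channel of the case, lengthways, seen through the clear cover; it is to lie on the punching board.
- setter: Setter: the thick knurled steel rod, 98 mm long (its y), 17 mm thick, 110 g, on the bench. Origin: mid-length, on its underside, z up. Its place is the case's channel, 116 (case x) x 28 (y) mm, centre at case x = 0, y = -3.5 mm, floor z = 8 mm; its y along the case's x, either way round.
- setting_block: Setting block: dark hardwood block 45 (x) x 75 (y) x 24 mm, 85 g, on the bench in front of the robot (not the one at the far left end, out of reach). Origin: centre of its underside, z up. Its place is the small pocket, 85 (case x) x 55 (y) mm, centre at case x = 0, y = -69 mm, floor z = 8 mm; its y along the case's x, either way round.
- eyelet_box: Box of eyelets: flat blue cardboard box 52 (x) x 98 (y) x 18 mm, 120 g, on the bench. Origin: centre of its underside, z up. Its place is the large pocket, 108 (case x) x 62 (y) mm, centre at case x = 0, y = +65.5 mm, floor z = 8 mm; its y along the case's x, either way round.
- beeswax: Block of beeswax, yellow-brown, grooved, 30 (x) x 46 (y) x 18 mm, origin at the centre of its underside: like the setting block but smaller. Not part of the kit; stays where it lies on the bench in front of the robot (another lies at the far left end, out of reach).
- tin_box: Tall dark blue tin, shut, 57 (x) x 99 (y) x 42 mm, origin at the centre of its underside: the outline of the eyelet box but over twice as high. Not part of the kit; stays where it stands on the bench.
- work_board: Punching board: thick plywood slab 208 (x) x 184 (y) x 34 mm, fixed on the bench; things rest on it at z = 33 to 34 mm. Origin: centre of its underside, z up. The hole punch is to lie flat on it, near the middle.
Not all that is in view belongs to the job. Of the things that look like the setting_block, the larger one is meant.

How it is judged:
By the outcome, as a careful person would: the job done as asked, in the order asked, and still so for the second after the job is handed in, with the robot touching nothing.
It also fails if it takes over 120 s, if anything falls off the work surface, if the arm or the gripper's body presses on something with over 40 N, if the wrist force passes 120 N, or if a joint passes its speed limit or range.

ROBOT

A 6-joint arm with a two-finger parallel gripper is mounted at the origin on a cart in front of the work surface, level with it; the furniture and walls round the work are solid. World frame = base frame: x ahead of the robot, y to its left, z up, the work surface at z = 0. Lengths are in mm, angles in degrees, forces in N, time in s.
With the tool pointing down it reaches from about 300 to 850 mm from the base axis. Payload 4.2 kg.
Tool frame: the origin (TCP) lies midway between the tips of the shut fingers; the grasp point (between the pads) lies pinch_z behind it (pinch_z is the distance from the TCP to the grasp point, in mm); z points along the fingers, y is the line along which they close (so a half turn about z gives the same grasp; the last joint's range is limited). The gripper opens to 91 mm and grips with 3 to 60 N. Pads are 32 mm wide; open, the fingers measure 118 mm over their backs; the gripper's body (76 mm by 178 mm) begins 60 mm behind the grasp point.
Start: joints at [75.688, 18.312, 89.639, -0, 72.044, -1.146], TCP at [130.976, 559.9, 213.976] pointing down, gripper open.
Joint ranges: [-177.97, 177.97], [-48.28, 115.42], [12.27, 149.76], [-77.06, 257.06], [2.81, 150.46], [-146.56, 146.56]. Speed limits (degrees/s): [147.25, 147.25, 180, 180, 180, 180].

INTERFACE

Orientations are given as [roll, pitch, yaw] about the fixed x, y, z axes, in that order (R = Rz(yaw) Ry(pitch) Rx(roll)).
In Python, from workcell import state, grab_frame, job_done, masks_of, landmark_of, pinch_z gives the robot as it stands. The module is installed in compiled form; this text tells all that it offers.
- The arm moves only by the tool move_arm, never from a script. Its argument "plan" is a list of rows, each an object of numbers: "x", "y", "z": the shift along the tool's x, y, z in mm; "rx", "ry", "rz": the turn, a rotation vector about the tool's x, y, z in rad. A call has 1 to 10 rows; each row shifts and turns the commanded pose from where the row before left it, along the tool's axes as they then stand; what a row does not reach is not made up. A row lasts 1/10 s, in which the tool goes at most 50 mm and 8.59 degrees, less where a joint would pass 70% of its speed; a pose out of reach is approached as far as the arm can. A call is refused whole if a number of a shift passes 50 or a number of a turn 0.15, either way. A call with a gripper value outside its range is refused whole. "grip" is the opening, from 0 (shut) to 1 (fully open), set as the call begins (left out, the last holds). The fingers move at their own pace and stop on an object; "squeeze" is the grip in N (left out, the last holds). Time passes only in rows, so rows that do not move let the fingers close. It gives the time, the measured TCP pose, the force, the opening and the grip force at its end, in the units of the state.
- state(): the state, without advancing time (a new reading comes with each control period).
- grab_frame(name): name is "side" or "top"; returns a dict with "img" (384x512x3 uint8, red, green, blue), "z_map" (384x512 float32, mm along the optical axis (not along the pixel's ray), 0 where there is no reading), "fx", "fy", "cx", "cy" (pixels), "rvec" (rotation vector, rad) and "tvec" (3), from world to camera coordinates, as OpenCV has them. Camera axes: x right, y down, z forward; pixel columns grow to the right and rows downward; lengths in mm; the calibration is good to about 2 mm. A picture is of the moment at which its call begins.
- job_done(): hands the job in; it is judged then, once.
Trained networks look in the newest picture that a camera, given by its name, has taken for a name from the list of things; names that differ only in an ending like _2 or _b are one class to them, and where a whole thing is asked for, a point or a joint stands for the part that bears it (a point fixed in the world has none). Each returns a list of dicts, best first, with "p" (0 to 1); they miss things now and then, are a little off and sometimes report something else, mostly with a low value. They report only what shows in the picture. A call takes as long as a camera call. They do not tell look-alikes from the thing itself.
- masks_of(camera, label): "pixels" (384x512 bool, what is visible of it) and "box" ([centre column, centre row, width, height] in pixels, round what is visible of it).
- landmark_of(camera, label): "point" ([column, row] in pixels: a listed point, or the origin of a listed thing).
The state is a dict: "time_s": time; "qpos": joint angles; "qvel": joint speeds; "effort": joint torques, N m; "ee_pos": TCP position; "ee_rot": TCP orientation; "force": force on the tool from outside, world axes, zero at the start; "torque": the same for the moment, N m; "gripper_width": finger opening in mm; "gripper_force": force on a finger pad.
Only numpy, scipy, OpenCV 4.12 (cv2) and the standard library are available. Lean on these libraries where they do the work, as an engineer would, in place of code of your own. Each camera call takes 0.05 s, during which the arm holds its last target. There are 200 camera calls.

## Working session

There is one attempt and no reset: what is moved stays moved. The work goes in short steps, Python scripts to look and compute and a tool call to move; the robot and the scene stay as the last step left them, time stands still between calls to the robot, and variables do not carry over. Pictures are saved under pics/ and viewed, at most 14 in all, crops included, and the job is handed in when it is done.

Besides the shell and the picture viewer there is one more tool, called after ">>>" as name([rows], argument=value, ...), one row to a line, values as JSON. move_arm: Moves the arm, as the interface text tells. Its arguments: {"type":"object","properties":{"plan":{"type":"array","items":{"type":"object","properties":{"x":{"type":"number"},"y":{"type":"number"},"z":{"type":"number"},"rx":{"type":"number"},"ry":{"type":"number"},"rz":{"type":"number"}}}},"grip":{"type":"number"},"squeeze":{"type":"number"}},"required":["plan"]}

```bash
mkdir -p pics
cat > h.py <<'E'
import numpy as np, cv2
from workcell import state, grab_frame, job_done, masks_of, landmark_of, pinch_z
def cam(f):
    R=cv2.Rodrigues(np.array(f["rvec"],float))[0]; return R,np.array(f["tvec"],float).ravel()
def cloud(f):
    R,t=cam(f); z=f["z_map"].astype(float); v,u=np.indices(z.shape)
    P=np.stack([(u-f["cx"])/f["fx"]*z,(v-f["cy"])/f["fy"]*z,z],-1)
    W=(P-t)@R; W[z==0]=np.nan; return W
def ray(f,uv,zh):
    R,t=cam(f); d=R.T@np.array([(uv[0]-f["cx"])/f["fx"],(uv[1]-f["cy"])/f["fy"],1]); o=-R.T@t
    return o+d*(zh-o[2])/d[2]
def save(f,n,s=1.5,crop=None):
    im=f["img"][...,::-1]
    if crop: im=im[crop[1]:crop[3],crop[0]:crop[2]]
    cv2.imwrite("pics/"+n,cv2.resize(im,None,fx=s,fy=s,interpolation=cv2.INTER_CUBIC))
E
python3 - <<'E'
from h import *
np.set_printoptions(precision=1,suppress=True)
s=state(); print(s, pinch_z if not callable(pinch_z) else pinch_z())
for c in ("top","side"):
    f=grab_frame(c); save(f,c+"0.png"); W=cloud(f); R,t=cam(f); print(c,"cam at",-R.T@t, f["fx"])
    for l in ["kit_case","kit_cover","cover_tab","hole_punch","setter","setting_block","eyelet_box","beeswax","tin_box","work_board"]:
        for m in masks_of(c,l)[:3]:
            P=W[m["pixels"]];P=P[~np.isnan(P[:,0])]
            if len(P)<5: continue
            zt=np.percentile(P[:,2],90); Q=P[P[:,2]>zt-6][:,:2]
            r=cv2.minAreaRect(Q.astype(np.float32))
            print(l,round(m["p"],2),np.array(m["box"]),"med",np.median(P,0),"ztop",round(zt,1),"rect",np.array(r[0]),np.array(r[1]),round(r[2],1))
        for m in landmark_of(c,l)[:2]: print("   lm",l,round(m["p"],2),np.array(m["point"]))
E
```

```text
{'time_s': 0.0, 'qpos': array([75.7, 18.4, 89.7, -0. , 72. , -1.1]), 'qvel': array([ 0. ,  0. , -0.1, -0. ,  0. , -0. ]), 'effort': array([ -0. , -41.2, -23.2,   0.1,   0. ,  -0. ]), 'ee_pos': array([130.8, 559.4, 213.1]), 'ee_rot': array([-179.9,   -0. ,  166.8]), 'force': array([-0.7,  0.1,  0.1]), 'torque': array([ 0., -0., -0.]), 'gripper_force': 0.0, 'gripper_width': 91.72625249515332} 18.8
top cam at [ 232.8   70.1 1369.5] 449.4018024556965
kit_case 0.61 [193.  180.   68.2  49.8] med [539.5 260.3  37.1] ztop 40.8 rect [533.8 261. ] [151.7 203.1] 9.8
   lm kit_case 0.81 [193.8 177.6]
kit_cover 0.72 [193.9 180.4  74.1  56. ] med [541.5 260.3  37.1] ztop 40.8 rect [533.8 261. ] [151.7 203.1] 9.8Traceback (most recent call last):
  File "<stdin>", line 13, in <module>
ValueError: it knows: beeswax, cover_tab, eyelet_box, hole_punch, kit_case, setter, setting_block, tin_box, work_board
```

```bash
cat > m.py <<'E'
from h import *
np.set_printoptions(precision=1,suppress=True)
def measure(c,ls,k=3,frame=None):
    f=frame or grab_frame(c); W=cloud(f)
    for l in ls:
        for m in masks_of(c,l)[:k]:
            P=W[m["pixels"]];P=P[~np.isnan(P[:,0])]
            if len(P)<5: continue
            zt=np.percentile(P[:,2],90); Q=P[P[:,2]>zt-6][:,:2]
            r=cv2.minAreaRect(Q.astype(np.float32))
            print(c,l,round(m["p"],2),np.array(m["box"]),"med",np.median(P,0),"ztop",round(zt,1),"rect",np.array(r[0]),np.array(r[1]),round(r[2],1))
        for m in landmark_of(c,l)[:2]: print("   lm",l,round(m["p"],2),np.array(m["point"]))
    return f
E
python3 - <<'E'
from m import *
for c in ("top","side"):
    f=measure(c,["kit_case","cover_tab","hole_punch","setter","setting_block","eyelet_box","beeswax","tin_box","work_board"])
    save(f,c+"0.png")
    R,t=cam(f); print("cam",-R.T@t,f["fx"])
E
```

```text
top kit_case 0.7 [193.9 178.3  69.1  53.3] med [540.6 260.2  37.1] ztop 41.0 rect [537.5 261.5] [145. 203.] 9.8
   lm kit_case 0.98 [192.2 179.4]
   lm cover_tab 0.88 [193.3 200.9]
   lm cover_tab 0.45 [267.8 146.8]
top setter 0.54 [362.8 244.4  31.7   7. ] med [ 345.3 -265.2   15.1] ztop 19.6 rect [ 345.  -267.3] [15.2 79.9] 1.9
   lm setter 0.45 [361.2 243.8]
top setting_block 0.92 [184.7 241.3  29.5  20.6] med [348.2 272.7  23.4] ztop 27.0 rect [348.5 274.1] [44.8 74.9] 11.5
top setting_block 0.6 [148.2 220.7  12.3  16.7] med [408.6 387.6  14.8] ztop 19.3 rect [407.4 389.1] [29.6 49.7] 80.0
   lm setting_block 0.65 [185.7 242.1]
   lm setting_block 0.56 [147.2 219. ]
top eyelet_box 0.81 [264.6 182.9  33.7  21.9] med [535.4  32.1  17.5] ztop 21.0 rect [535.6  33.5] [52.4 96.9] 13.6
top eyelet_box 0.31 [362.8 244.8  29.8   3.4] med [ 344.5 -267.9   15. ] ztop 19.5 rect [ 345.1 -268.7] [15.2 82.7] 1.9
   lm eyelet_box 0.61 [260.2 182.3]
   lm eyelet_box 0.55 [186.2 241.4]
top beeswax 0.72 [269.2 148.2  19.3  12.3] med [646.3  28.4  16.8] ztop 21.1 rect [648.1  27.2] [29.3 44.2] 14.7

[... 1765 characters left out ...]
2.  100.9] 13.1
side eyelet_box 0.2 [339.4 174.4   7.4  13.9] med [ 346.3 -249.2   13.4] ztop 16.3 rect [ 346.2 -253.6] [14.8 95.2] 3.9
   lm eyelet_box 0.6 [251.3 211.2]
side beeswax 0.4 [212.8 201.1  11.   11.1] med [646.5  48.2  15.9] ztop 18.0 rect [648.1  38. ] [28.8 44.2] 13.9
   lm beeswax 0.51 [214.3 202.3]
   lm beeswax 0.41 [252.3 209.9]
side tin_box 0.93 [288.2 216.8  33.1  32.3] med [426.9  83.1  40.4] ztop 44.5 rect [430.9  57.3] [100.9  54.4] 81.4
   lm tin_box 0.97 [286.3 221.1]
side work_board 0.68 [269.6 175.6  84.6  44. ] med [ 544.5 -130.6   32. ] ztop 33.6 rect [ 552.8 -169.8] [187.1 208.7] 83.5
   lm work_board 0.62 [269.4 177.7]
cam [241.7 870.2 514.5] 375.9340818559152
```

View pics/top0.png

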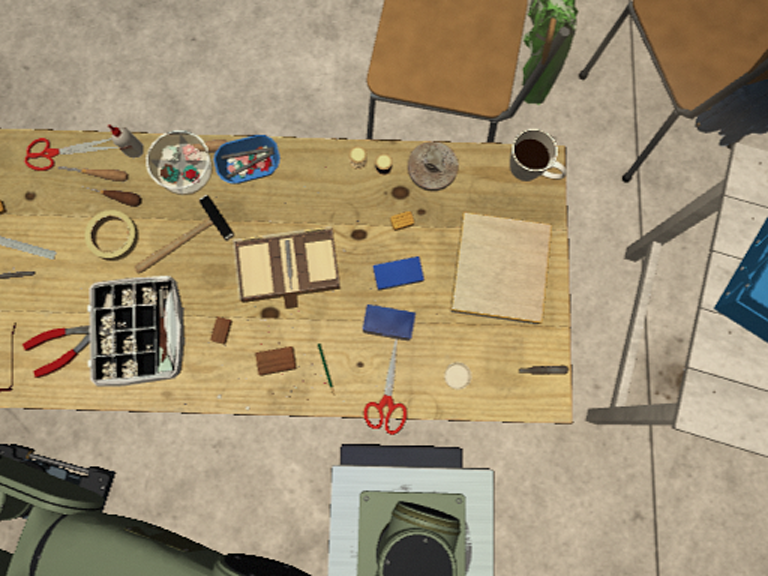

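View pics/side0.png

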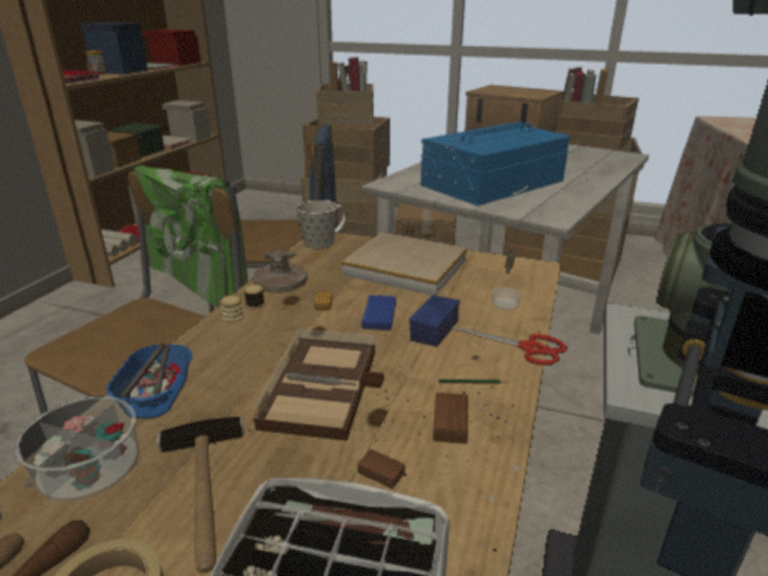

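Top view: case at (290,262) with its tab toward the robot (290,298), block (275,360), beeswax (402,220), eyelet box (398,272), tin (388,322), board (500,267), setter (543,370). The side view agrees, but its y values run about 7 mm higher. I'll check that against the gripper itself, near the tab.

```bash
cat > case.py <<'E'
from m import *
def casefit(W,zlo=30,zhi=46,c0=(550,262),mask=None):
    P=W.reshape(-1,3); P=P[~np.isnan(P[:,0])]
    P=P[(np.hypot(P[:,0]-c0[0],P[:,1]-c0[1])<150)&(P[:,2]>zlo)&(P[:,2]<zhi)]
    a=np.radians(9.8);
    for _ in range(3):
        ex=np.array([np.cos(a),np.sin(a)]);ey=np.array([-ex[1],ex[0]])
        c=np.array(c0); q=(P[:,:2]-c); u=q@ex; v=q@ey
        k=abs(v)>30
        r=cv2.minAreaRect(P[k][:,:2].astype(np.float32)); 
        ang=r[2] if r[2]<45 else r[2]-90
        a=np.radians(ang)
    pr=lambda x:np.percentile(x,[0.5,99.5])
    return r,ang,pr(u[k]),pr(v[k]),c+ex*np.mean(pr(u[k]))+ey*np.mean(pr(v[k])),np.median(P[:,2])
E
cat > go.py <<'E'
import sys; from h import *
from scipy.spatial.transform import Rotation as Ro
def rows(target,yaw,n=None,pitch=0.,cur=None,grasp=False):
    """rows (tool frame) from the current pose to TCP target; tool down, yaw"""
    s=state(); p=np.array(s["ee_pos"]); R=Ro.from_euler("xyz",s["ee_rot"],degrees=True)
    if cur: p,R=np.array(cur[0],float),Ro.from_euler("xyz",[180,0,cur[1]],degrees=True)
    T=Ro.from_euler("xyz",[180,pitch,yaw],degrees=True); rv=(R.inv()*T).as_rotvec()
    d=np.array(target,float)-p
    n=n or int(np.ceil(max(np.linalg.norm(d)/45,np.linalg.norm(rv)/0.14,1)))
    out=[]
    for i in range(n):
        Ri=R*Ro.from_rotvec(rv*i/n); out.append(np.r_[Ri.inv().apply(d/n),rv/n])
    for o in out: print(dict(zip(["x","y","z","rx","ry","rz"],[float(x) for x in np.r_[np.round(o[:3],1),np.round(o[3:],3)]])))
E
python3 - <<'E'
from case import *
for c in ("top","side"):
    print(c,casefit(cloud(grab_frame(c))))
from go import rows
rows([455,248,120],189.8)
E
```

```text
top (((546.194091796875, 262.96533203125), (127.50460815429688, 203.3745880126953), 9.997831344604492), 9.997831344604492, array([-66.3,  59.1]), array([-99.4, 102.1]), array([546.2, 262.7]), np.float64(37.25700777707351))
side (((547.9561157226562, 268.4056701660156), (126.60516357421875, 207.3719024658203), 9.830224990844727), 9.830224990844727, array([-63.8,  61.1]), array([-93.2, 109.7]), array([547.3, 269.9]), np.float64(37.49424846779604))
{'x': -35.1, 'y': -20.9, 'z': 8.5, 'rx': 0.0, 'ry': 0.0, 'rz': -0.036}
{'x': -34.4, 'y': -22.2, 'z': 8.5, 'rx': 0.0, 'ry': 0.0, 'rz': -0.036}
{'x': -33.5, 'y': -23.4, 'z': 8.5, 'rx': 0.0, 'ry': 0.0, 'rz': -0.036}
{'x': -32.7, 'y': -24.6, 'z': 8.5, 'rx': 0.0, 'ry': 0.0, 'rz': -0.036}
{'x': -31.7, 'y': -25.8, 'z': 8.5, 'rx': 0.0, 'ry': 0.0, 'rz': -0.036}
{'x': -30.8, 'y': -26.9, 'z': 8.5, 'rx': 0.0, 'ry': 0.0, 'rz': -0.036}
{'x': -29.8, 'y': -28.0, 'z': 8.5, 'rx': 0.0, 'ry': 0.0, 'rz': -0.036}
{'x': -28.7, 'y': -29.1, 'z': 8.5, 'rx': 0.0, 'ry': 0.0, 'rz': -0.036}
{'x': -27.7, 'y': -30.1, 'z': 8.5, 'rx': 0.0, 'ry': 0.0, 'rz': -0.036}
{'x': -26.5, 'y': -31.1, 'z': 8.5, 'rx': 0.0, 'ry': 0.0, 'rz': -0.036}
{'x': -25.4, 'y': -32.0, 'z': 8.5, 'rx': 0.0, 'ry': 0.0, 'rz': -0.036}
```

>>> move_arm([
  {"x":-38.6,"y":-23.0,"z":9,"rz":-0.04},
  {"x":-37.5,"y":-24.5,"z":9,"rz":-0.04},
  {"x":-36.5,"y":-26,"z":9,"rz":-0.04},
  {"x":-35.5,"y":-27.5,"z":9,"rz":-0.04},
  {"x":-34.5,"y":-29,"z":9,"rz":-0.04},
  {"x":-33,"y":-30,"z":9,"rz":-0.04},
  {"x":-32,"y":-31.5,"z":9,"rz":-0.04},
  {"x":-31,"y":-33,"z":9,"rz":-0.04},
  {"x":-29.5,"y":-34,"z":9,"rz":-0.04},
  {"x":-28,"y":-35,"z":9,"rz":-0.04},
], grip=0.55)

```text
schema error: expected keys x, y, z, rx, ry, rz
```

>>> move_arm([
  {"x":0},
  {"x":0},
])

```text
schema error: expected keys x, y, z, rx, ry, rz
```

Run:
```python
from m import *
s=state(); print(s["ee_pos"],s["ee_rot"],s["gripper_width"],s["qpos"])
from scipy.spatial.transform import Rotation as Ro
R=Ro.from_euler("xyz",s["ee_rot"],degrees=True)
for c in ("top","side"):
    f=grab_frame(c); save(f,c+"1.png",3,(120,110,350,300))
    W=cloud(f); P=W.reshape(-1,3); P=P[~np.isnan(P[:,0])]
    L=R.inv().apply(P-s["ee_pos"])   # tool frame
    k=(abs(L[:,0])<70)&(abs(L[:,1])<120)&(L[:,2]<8)&(L[:,2]>-260)
    L=L[k]
    for lo in range(-240,8,20):
        q=L[(L[:,2]>=lo)&(L[:,2]<lo+20)]
        if len(q)>3: print(c,lo,len(q),"x",np.percentile(q[:,0],[2,98]),"y",np.percentile(q[:,1],[2,98]))
```

```text
[131.  559.9 214. ] [180.   -0.  166.8] 90.89257522361697 [75.7 18.3 89.6  0.  72.  -1.1]
top -240 62 x [ 5.2 32.3] y [-40.  -19.5]
top -220 22 x [-36.2  30.3] y [-38.2 -10. ]
top -200 70 x [-37.2  33.5] y [-51.7   6.6]
top -180 122 x [-37.7  36.4] y [-54.4   5. ]
top -160 10 x [-22.  -17.1] y [-54.7 -48.3]
top -140 211 x [-36.2  -9.4] y [-93.5  73.4]
top -120 274 x [-37.8  -6.6] y [-93.4  77.2]
top -100 244 x [-38.3  12.9] y [-86.1  70.4]
top -80 7 x [-29.2  10.2] y [-85.4 -84.4]
top -40 6 x [-15.5 -10.5] y [39.8 42.4]
top -20 4 x [-11.4  -8.7] y [40.6 42.3]
side -240 629 x [-36.3 -22.8] y [ 3.9 29.4]
side -220 723 x [-36.3 -17.8] y [ 3.9 32. ]
side -200 1144 x [-36.6 -12.5] y [-5.9 36. ]
side -180 667 x [-37.7  -6.9] y [-40.8  27.1]
side -160 759 x [-22.7  -1.6] y [-6.2 18.3]
side -140 3745 x [-36.1   5.6] y [-77.1  89.7]
side -120 2413 x [-37.5   8.9] y [-71.7  90.4]
side -100 2221 x [-37.3  15. ] y [-48.6  82.7]
side -80 163 x [-29.8  16.5] y [-49.7  81.5]
side -60 1191 x [-17.2  16.6] y [-49.1  60.2]
side -40 811 x [-17.4  16.4] y [55.5 58.8]
side -20 413 x [-17.6  12.3] y [52.7 57.1]
```

View pics/side1.png

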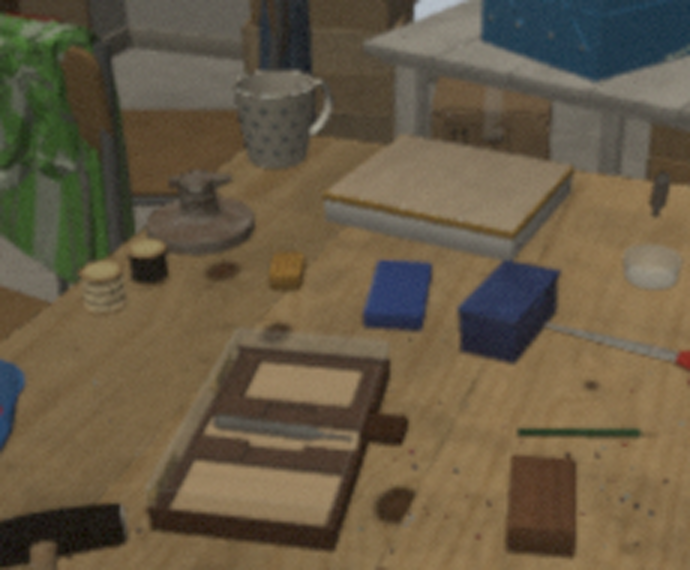

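The side crop shows the case with its cover shut, the tab at (388,428) and the punch in the channel at (285,430). The call needs all six keys in each row, so I'll resend it.

>>> move_arm([
  {"x":-38.6,"y":-23.0,"z":9,"rx":0,"ry":0,"rz":-0.04},
  {"x":-37.5,"y":-24.5,"z":9,"rx":0,"ry":0,"rz":-0.04},
  {"x":-36.5,"y":-26,"z":9,"rx":0,"ry":0,"rz":-0.04},
  {"x":-35.5,"y":-27.5,"z":9,"rx":0,"ry":0,"rz":-0.04},
  {"x":-34.5,"y":-29,"z":9,"rx":0,"ry":0,"rz":-0.04},
  {"x":-33,"y":-30,"z":9,"rx":0,"ry":0,"rz":-0.04},
  {"x":-32,"y":-31.5,"z":9,"rx":0,"ry":0,"rz":-0.04},
  {"x":-31,"y":-33,"z":9,"rx":0,"ry":0,"rz":-0.04},
  {"x":-29.5,"y":-34,"z":9,"rx":0,"ry":0,"rz":-0.04},
  {"x":-28,"y":-35,"z":9,"rx":0,"ry":0,"rz":-0.04},
], grip=0.55)

```text
time_s: 3.3
ee_pos: [455.5, 246.7, 123.9]
ee_rot: [180.0, 0.0, -170.2]
force: [1.0, 0.9, -0.2]
gripper_width: 50.0
gripper_force: 0.0
```

```bash
cat > cal.py <<'E'
from m import *
from scipy.spatial.transform import Rotation as Ro
s=state(); print(s["ee_pos"],s["ee_rot"],s["gripper_width"],s["qpos"])
R=Ro.from_euler("xyz",s["ee_rot"],degrees=True)
for c in ("top","side"):
    f=grab_frame(c)
    W=cloud(f); P=W.reshape(-1,3); P=P[~np.isnan(P[:,0])]
    L=R.inv().apply(P-s["ee_pos"])   # tool frame
    k=(abs(L[:,0])<70)&(abs(L[:,1])<120)&(L[:,2]<8)&(L[:,2]>-260)
    L=L[k]
    for lo in range(-140,8,20):
        q=L[(L[:,2]>=lo)&(L[:,2]<lo+20)]
        if len(q)>3: print(c,lo,len(q),"x",np.percentile(q[:,0],[1,99]),"y",np.percentile(q[:,1],[1,99]))
E
python3 cal.py; python3 -c "
from case import *
f=grab_frame('top'); print(landmark_of('top','cover_tab'))
f=grab_frame('side'); save(f,'side2.png',3,(120,110,350,300))"
```

```text
[455.5 246.7 123.9] [ 180.     0.  -170.2] 50.01798425946282 [ 27.2  17.6 104.8   0.   57.5 -72.7]
top -140 233 x [-33.9  38.4] y [-92.5  49.5]
top -120 190 x [-32.3  39.8] y [-93.1  52.8]
top -100 41 x [-32.1  39.6] y [-83.8  54. ]
side -140 372 x [-31.4  29.5] y [-84.2  84. ]
side -120 1087 x [-39.9  34.1] y [-81.9  86.6]
side -100 564 x [-40.3  34.6] y [-79.9  79. ]
side -80 68 x [-39.5  33.3] y [-52.4  78.8]
side -60 110 x [-20.8  13.9] y [30.2 36.6]
side -40 156 x [-20.9  14. ] y [29.  34.6]
side -20 174 x [-19.8  13.9] y [-32.7  32.9]
side 0 15 x [-18.  13.] y [-33.2  28.6]
[]
```

View pics/side2.png

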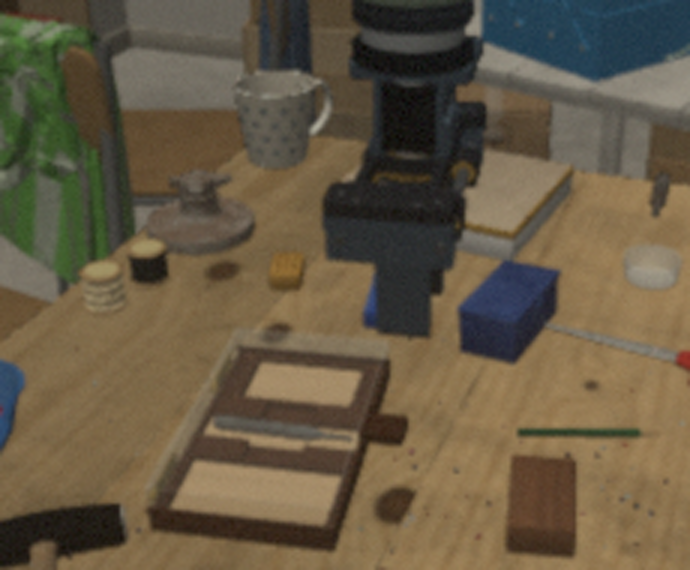

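The gripper at (400,310) is in line with the tab at (388,428). I'll go down around the tab, open wide and standing a little further out, then measure the tab relative to the fingers.

>>> move_arm([
  {"x":0.5,"y":1.4,"z":27,"rx":0,"ry":0,"rz":0},
  {"x":0.5,"y":1.4,"z":27,"rx":0,"ry":0,"rz":0},
  {"x":0.4,"y":1.5,"z":27,"rx":0,"ry":0,"rz":0},
  {"x":0,"y":0,"z":26,"rx":0,"ry":0,"rz":0},
  {"x":0,"y":0,"z":0,"rx":0,"ry":0,"rz":0},
], grip=0.8)

```text
time_s: 4.05
ee_pos: [448.8, 252.3, 14.7]
ee_rot: [-179.9, -0.4, -170.1]
force: [-1.6, 0.2, -0.1]
gripper_width: 72.9
gripper_force: 0.0
```

```bash
python3 cal.py; python3 -c "
from case import *
f=grab_frame('side'); save(f,'side3.png',6,(190,200,310,300)); print(casefit(cloud(f)))
print(landmark_of('side','cover_tab'))
W=cloud(f);P=W[~np.isnan(W[...,0])];R,t=cam(f)
a=np.radians(9.9);ex=np.array([np.cos(a),np.sin(a)]);ey=np.array([-ex[1],ex[0]])
q=P[:,:2]-[547,267];u=q@ex;v=q@ey
k=(u<-70)&(u>-100)&(abs(v)<24)&(P[:,2]>22)&(P[:,2]<42)
print(k.sum(),[np.percentile(x,[2,50,98]) for x in (u[k],v[k],P[k,2])])
f=grab_frame('top'); print(casefit(cloud(f))); print(landmark_of('top','cover_tab'))
"
```

```text
[448.8 252.3  14.7] [-179.9   -0.4 -170.1] 72.87251404248555 [ 28.1  25.4 112.1   0.   42.9 -71.9]
top -140 164 x [-33.7  37.4] y [-93.1 -58.4]
top -120 120 x [-34.8  40.1] y [-93.3 -53.4]
top -100 8 x [-35.   39.8] y [-83.2 -53.9]
top -40 116 x [-69.4 -35. ] y [-107.3  -46.1]
top -20 24 x [-69.3 -33.6] y [-107.7  -51.6]
top 0 8 x [-61.6   9.6] y [-118.2  -93.5]
side -140 831 x [-37.2  35.1] y [-77.7  90.9]
side -120 507 x [-38.2  36.2] y [-75.4  91.5]
side -100 471 x [-38.6  36.5] y [-73.2  83.8]
side -80 48 x [-25.1  18.2] y [-43.6  78.9]
side -60 123 x [-18.7  15.7] y [-40.5  52.1]
side -40 688 x [-69.6  13.8] y [-97.6 101.2]
side -20 357 x [-68.5  15.4] y [  2.6 102.4]
side 0 75 x [-69.4 -37.4] y [  7.  102.1]
(((522.4080200195312, 264.96405029296875), (177.71185302734375, 205.60891723632812), 9.90855884552002), 9.90855884552002, array([-112.4,   61.2]), array([-93.7, 109.5]), array([523.4, 265.4]), np.float64(37.52718599532626))
[{'point': [248.7, 252.2], 'p': 0.62}]
5 [array([-71.1, -70.8, -70.1]), array([ 9.8, 13.8, 15.5]), array([24.6, 30.5, 31.5])]
(((555.686767578125, 273.93701171875), (126.35652160644531, 235.8039093017578), 3.2797815799713135), 3.2797815799713135, array([-54.3,  67. ]), array([-103.5,  106. ]), array([556.3, 263.6]), np.float64(37.56148327539616))
[]
```

View pics/side3.png

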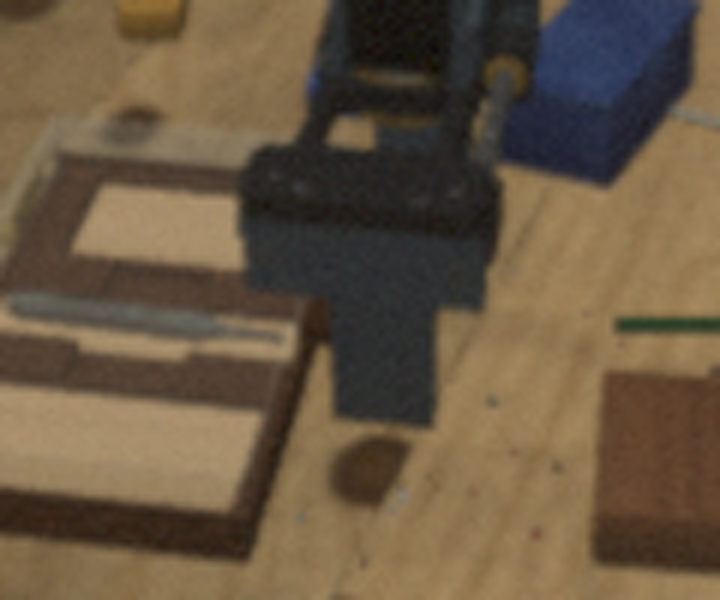

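The picture shows the left finger just outside the case front, with the tab behind it at (320,315). The arm is still settling. The finger offsets put the case at about (546, 267), yaw 9.9.

```bash
python3 -c "
from go import *
s=state();print(s['ee_pos'],s['ee_rot'],s['time_s'])
rows([462.6,252.4,17],189.9,2)"
```

```text
[452.85124526 252.84655525  18.4574619 ] [ 1.79939836e+02  1.63183281e-01 -1.70223771e+02] 4.35
{'x': -4.8, 'y': -1.0, 'z': 0.7, 'rx': 0.001, 'ry': 0.001, 'rz': -0.001}
{'x': -4.8, 'y': -1.1, 'z': 0.7, 'rx': 0.001, 'ry': 0.001, 'rz': -0.001}
```

>>> move_arm([
  {"x":-4.5,"y":-0.8,"z":0.7,"rx":0,"ry":0,"rz":0},
  {"x":-4.0,"y":-0.8,"z":0.7,"rx":0,"ry":0,"rz":0},
  {"x":0,"y":0,"z":0,"rx":0,"ry":0,"rz":0},
  {"x":0,"y":0,"z":0,"rx":0,"ry":0,"rz":0},
], grip=0.45)

```text
time_s: 4.75
ee_pos: [460.9, 251.8, 15.6]
ee_rot: [180.0, -0.0, -170.3]
force: [1.1, -0.0, 1.0]
gripper_width: 43.4
gripper_force: 0.0
```

```bash
python3 cal.py
```

```text
[460.9 251.8  15.6] [ 180.    -0.  -170.3] 43.3590947469434 [ 27.4  25.9 111.    0.   43.1 -72.3]
top -140 157 x [-32.5  38.8] y [-93.1 -59.5]
top -120 114 x [-35.2  39.6] y [-93.4 -61.1]
top -100 5 x [-30.7  39.8] y [-85.5 -54.2]
top -40 113 x [-69.8 -23.5] y [-104.4  -46. ]
top -20 39 x [-68.3 -23.2] y [-105.3  -50.3]
top 0 5 x [-23.6 -23. ] y [-102.5  -90.8]
side -140 757 x [-35.4  35.6] y [-75.8  90.6]
side -120 631 x [-36.8  37.6] y [-80.1  91.3]
side -100 470 x [-38.  38.] y [-73.8  83.9]
side -80 70 x [-32.4  30.5] y [-26.5  82.5]
side -60 24 x [-16.1  16.6] y [32.4 35.6]
side -40 850 x [-69.6  16.4] y [-14.2 104.1]
side -20 389 x [-68.7  16.6] y [  1.7 105.1]
side 0 89 x [-69.1  13.9] y [ 22.  104.7]
```

>>> move_arm([
  {"x":0,"y":0,"z":0,"rx":0,"ry":0,"rz":0},
  {"x":0,"y":0,"z":0,"rx":0,"ry":0,"rz":0},
  {"x":0,"y":0,"z":0,"rx":0,"ry":0,"rz":0},
  {"x":0,"y":0,"z":0,"rx":0,"ry":0,"rz":0},
  {"x":0,"y":0,"z":0,"rx":0,"ry":0,"rz":0},
], grip=0.0, squeeze=12)

```text
time_s: 5.35
ee_pos: [460.5, 252.6, 15.5]
ee_rot: [179.9, 0.0, -170.3]
force: [-1.6, 4.5, -1.3]
gripper_width: 26.0
gripper_force: 12.0
```

```bash
python3 -c "
import numpy as np
th=np.linspace(0,1.72,25); X=-149.6*np.cos(th+.087);Z=149.6*np.sin(th+.087)
for i in range(24): print(i+1,round(-(X[i+1]-X[i]),1),round(-(Z[i+1]-Z[i]),1))"
```

```text
1 -1.3 -10.6
2 -2.1 -10.5
3 -2.8 -10.3
4 -3.6 -10.1
5 -4.3 -9.8
6 -5.0 -9.5
7 -5.6 -9.1
8 -6.3 -8.7
9 -6.9 -8.2
10 -7.4 -7.7
11 -8.0 -7.2
12 -8.5 -6.6
13 -8.9 -5.9
14 -9.3 -5.3
15 -9.7 -4.6
16 -10.0 -3.9
17 -10.2 -3.2
18 -10.4 -2.4
19 -10.6 -1.7
20 -10.7 -0.9
21 -10.7 -0.2
22 -10.7 0.6
23 -10.6 1.4
24 -10.5 2.1
```

>>> move_arm([
  {"x":-1.3,"y":0,"z":-10.6,"rx":0,"ry":0,"rz":0},
  {"x":-2.1,"y":0,"z":-10.5,"rx":0,"ry":0,"rz":0},
  {"x":-2.8,"y":0,"z":-10.3,"rx":0,"ry":0,"rz":0},
  {"x":-3.6,"y":0,"z":-10.1,"rx":0,"ry":0,"rz":0},
  {"x":-4.3,"y":0,"z":-9.8,"rx":0,"ry":0,"rz":0},
  {"x":-5.0,"y":0,"z":-9.5,"rx":0,"ry":0,"rz":0},
  {"x":-5.6,"y":0,"z":-9.1,"rx":0,"ry":0,"rz":0},
  {"x":-6.3,"y":0,"z":-8.7,"rx":0,"ry":0,"rz":0},
])

```text
time_s: 6.15
ee_pos: [491.2, 257.9, 94.5]
ee_rot: [179.9, -0.0, -170.3]
force: [-1.3, 4.2, -2.8]
gripper_width: 25.7
gripper_force: 12.0
```

>>> move_arm([
  {"x":-6.9,"y":0,"z":-8.2,"rx":0,"ry":0,"rz":0},
  {"x":-7.4,"y":0,"z":-7.7,"rx":0,"ry":0,"rz":0},
  {"x":-8.0,"y":0,"z":-7.2,"rx":0,"ry":0,"rz":0},
  {"x":-8.5,"y":0,"z":-6.6,"rx":0,"ry":0,"rz":0},
  {"x":-8.9,"y":0,"z":-5.9,"rx":0,"ry":0,"rz":0},
  {"x":-9.3,"y":0,"z":-5.3,"rx":0,"ry":0,"rz":0},
  {"x":-9.7,"y":0,"z":-4.6,"rx":0,"ry":0,"rz":0},
  {"x":-10.0,"y":0,"z":-3.9,"rx":0,"ry":0,"rz":0},
])

```text
time_s: 6.95
ee_pos: [558.9, 269.6, 143.7]
ee_rot: [179.9, -0.1, -170.3]
force: [-0.9, 5.9, -0.9]
gripper_width: 25.9
gripper_force: 12.0
```

Still gripped and the forces are low. I'll finish the arc.

>>> move_arm([
  {"x":-10.2,"y":0,"z":-3.2,"rx":0,"ry":0,"rz":0},
  {"x":-10.4,"y":0,"z":-2.4,"rx":0,"ry":0,"rz":0},
  {"x":-10.6,"y":0,"z":-1.7,"rx":0,"ry":0,"rz":0},
  {"x":-10.7,"y":0,"z":-0.9,"rx":0,"ry":0,"rz":0},
  {"x":-10.7,"y":0,"z":-0.2,"rx":0,"ry":0,"rz":0},
  {"x":-10.7,"y":0,"z":0.6,"rx":0,"ry":0,"rz":0},
  {"x":-10.6,"y":0,"z":1.4,"rx":0,"ry":0,"rz":0},
  {"x":-10.5,"y":0,"z":2.1,"rx":0,"ry":0,"rz":0},
  {"x":0,"y":0,"z":0,"rx":0,"ry":0,"rz":0},
])

```text
time_s: 7.85
ee_pos: [643.6, 284.2, 147.7]
ee_rot: [179.9, 0.1, -170.3]
force: [-1.3, 5.3, -0.0]
gripper_width: 26.0
gripper_force: 12.0
```

>>> move_arm([
  {"x":0,"y":0,"z":0,"rx":0,"ry":0,"rz":0},
  {"x":0,"y":0,"z":0,"rx":0,"ry":0,"rz":0},
  {"x":0,"y":0,"z":0,"rx":0,"ry":0,"rz":0},
  {"x":0,"y":0,"z":-15,"rx":0,"ry":0,"rz":0},
  {"x":0,"y":0,"z":-25,"rx":0,"ry":0,"rz":0},
  {"x":0,"y":0,"z":-35,"rx":0,"ry":0,"rz":0},
  {"x":20,"y":0,"z":-30,"rx":0,"ry":0,"rz":0},
  {"x":40,"y":0,"z":0,"rx":0,"ry":0,"rz":0},
  {"x":45,"y":0,"z":0,"rx":0,"ry":0,"rz":0},
  {"x":45,"y":0,"z":0,"rx":0,"ry":0,"rz":0},
], grip=0.6)

```text
time_s: 8.85
ee_pos: [492.8, 256.7, 252.9]
ee_rot: [-180.0, 0.0, -170.3]
force: [-0.1, 0.7, 0.4]
gripper_width: 54.6
gripper_force: 0.0
```

>>> move_arm([
  {"x":45,"y":0,"z":0,"rx":0,"ry":0,"rz":0},
  {"x":45,"y":0,"z":0,"rx":0,"ry":0,"rz":0},
  {"x":40,"y":0,"z":0,"rx":0,"ry":0,"rz":0},
  {"x":0,"y":0,"z":0,"rx":0,"ry":0,"rz":0},
  {"x":0,"y":0,"z":0,"rx":0,"ry":0,"rz":0},
])

```text
time_s: 9.35
ee_pos: [366.2, 235.4, 253.6]
ee_rot: [180.0, 0.1, -170.2]
force: [0.6, 0.7, -0.5]
gripper_width: 54.9
gripper_force: 0.0
```

Run:
```python
from m import *
f=grab_frame("top"); save(f,"top4.png",3,(120,100,300,280))
measure("top",["hole_punch","kit_case"],frame=f)
f=grab_frame("side"); save(f,"side4.png",3,(120,110,350,300))
measure("side",["hole_punch","kit_case"],frame=f)
```

```text
lm hole_punch 0.71 [182.3 118.1]
   lm hole_punch 0.49 [189.4 176.6]
top kit_case 0.89 [188.9 156.4  81.8  78. ] med [626.4 256.9  17.3] ztop 123.6 rect [554.5 285.9] [199.8 295.1] 89.1
   lm kit_case 0.84 [193.8 178.5]
   lm kit_case 0.28 [267.5 147.2]
side hole_punch 0.61 [207.6 252.4  34.9   5.4] med [559.5 269.3  16.5] ztop 18.8 rect [560.  267.5] [74.  11.9] 8.6
   lm hole_punch 0.64 [214.9 257.4]
side kit_case 0.71 [188.2 237.7 123.2 110.8] med [621.  297.   15.3] ztop 105.1 rect [672.3 291.4] [ 41. 206.] 10.8
   lm kit_case 0.57 [214.9 258.4]
   lm kit_case 0.33 [215.1 254.7]
```

View pics/side4.png

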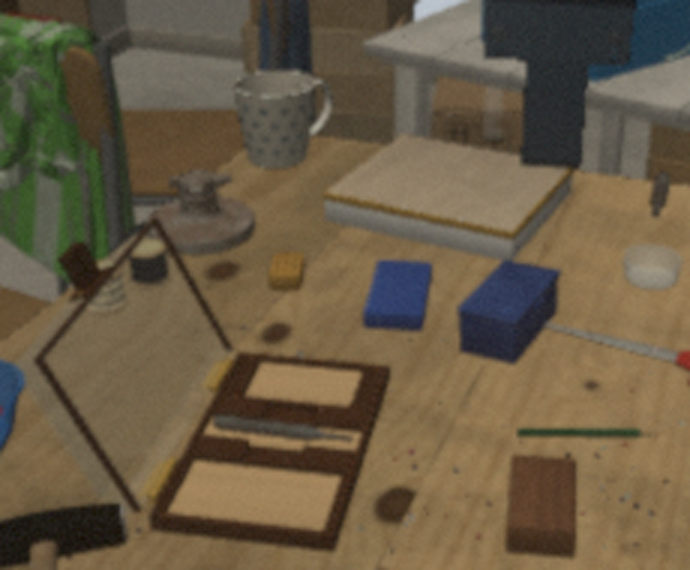

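View pics/top4.png

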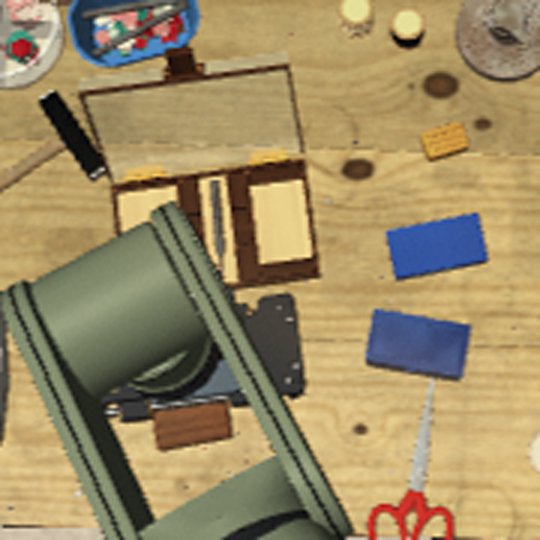

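The cover rests open at its stop, and the punch shows in the channel at (285,430) in the side view and (217,215) in the top view. Next I'll fetch the punch at the scoop.

>>> move_arm([
  {"x":-37,"y":-0.5,"z":10,"rx":0,"ry":0,"rz":0},
  {"x":-37,"y":-0.5,"z":25,"rx":0,"ry":0,"rz":0},
  {"x":-37,"y":-0.5,"z":30,"rx":0,"ry":0,"rz":0},
  {"x":-37,"y":-0.5,"z":32,"rx":0,"ry":0,"rz":0},
  {"x":-36,"y":-0.6,"z":32,"rx":0,"ry":0,"rz":0},
  {"x":0,"y":0,"z":32,"rx":0,"ry":0,"rz":0},
  {"x":0,"y":0,"z":32,"rx":0,"ry":0,"rz":0},
  {"x":0,"y":0,"z":20,"rx":0,"ry":0,"rz":0},
  {"x":0,"y":0,"z":0,"rx":0,"ry":0,"rz":0},
], grip=0.33)

```text
time_s: 10.75
ee_pos: [545.9, 263.2, 36.4]
ee_rot: [-179.9, -0.4, -170.3]
force: [-0.3, 0.6, -0.2]
gripper_width: 30.2
gripper_force: 0.0
```

```bash
python3 cal.py
python3 - <<'E'
from m import *
f=grab_frame("side"); save(f,"side5.png",6,(150,200,270,300))
measure("side",["hole_punch"],frame=f)
s=state(); print(s["ee_pos"])
E
```

```text
[545.9 263.2  36.4] [-179.9   -0.4 -170.3] 30.19583519639454 [ 24.7  30.2  98.3   0.   51.9 -75.1]
top -140 145 x [-33.3  38.9] y [-93.    3.8]
top -120 108 x [-35.4  39.7] y [-93.3  55.1]
top -100 6 x [39.  40.3] y [-84.  -77.6]
side -140 852 x [-36.   35.8] y [-83.5  90.9]
side -120 633 x [-36.5  36.6] y [-79.8  91.4]
side -100 544 x [-37.3  36.9] y [-74.4  83.9]
side -60 32 x [-17.5  15.8] y [-22.4  30.4]
side -40 157 x [-18.1  16.2] y [-21.4  29.1]
side -20 128 x [-18.8  15.7] y [-19.   27.9]
side hole_punch 0.63 [213.8 253.7  49.8   9.4] med [551.6 268.3  15.2] ztop 18.5 rect [550.5 267.6] [99.  10.7] 7.8
   lm hole_punch 0.74 [210.5 253.2]
[549.1 264.8  41.6]
```

View pics/side5.png

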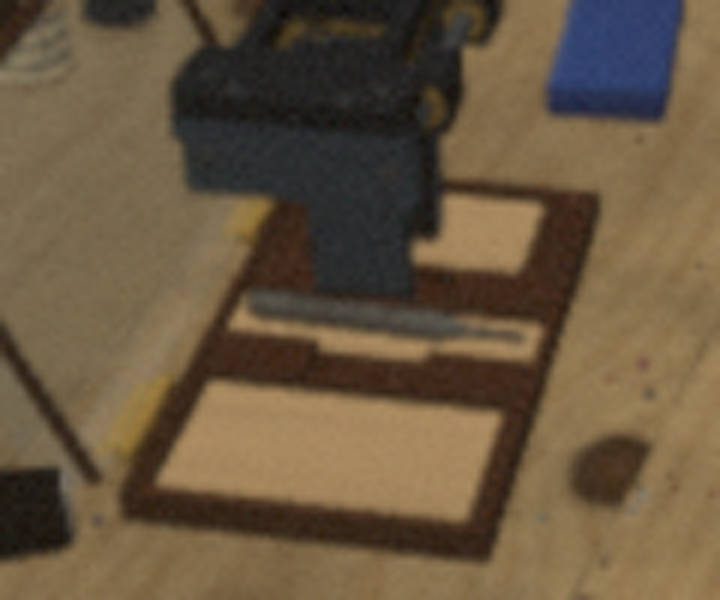

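The finger (310–410) is over the scoop (310–430) and the punch is between the fingers. Going down to grip.

>>> move_arm([
  {"x":1.2,"y":0.5,"z":10,"rx":0,"ry":0,"rz":0},
  {"x":0,"y":0,"z":10,"rx":0,"ry":0,"rz":0},
  {"x":0,"y":0,"z":7,"rx":0,"ry":0,"rz":0},
  {"x":0,"y":0,"z":4,"rx":0,"ry":0,"rz":0},
  {"x":0,"y":0,"z":0,"rx":0,"ry":0,"rz":0},
  {"x":0,"y":0,"z":0,"rx":0,"ry":0,"rz":0},
  {"x":0,"y":0,"z":0,"rx":0,"ry":0,"rz":0},
])

```text
time_s: 11.7
ee_pos: [546.7, 264.6, 8.6]
ee_rot: [180.0, -0.0, -170.2]
force: [-0.4, -0.6, 0.1]
gripper_width: 30.4
gripper_force: 0.0
```

>>> move_arm([
  {"x":0,"y":0,"z":0,"rx":0,"ry":0,"rz":0},
  {"x":0,"y":0,"z":0,"rx":0,"ry":0,"rz":0},
  {"x":0,"y":0,"z":0,"rx":0,"ry":0,"rz":0},
  {"x":0,"y":0,"z":0,"rx":0,"ry":0,"rz":0},
  {"x":0,"y":0,"z":0,"rx":0,"ry":0,"rz":0},
], grip=0, squeeze=20)

```text
time_s: 12.2
ee_pos: [546.7, 264.5, 8.8]
ee_rot: [180.0, -0.0, -170.2]
force: [-1.0, -0.3, -0.7]
gripper_width: 10.9
gripper_force: 20.0
```

>>> move_arm([
  {"x":0,"y":0,"z":-15,"rx":0,"ry":0,"rz":0},
  {"x":0,"y":0,"z":-30,"rx":0,"ry":0,"rz":0},
  {"x":0,"y":0,"z":-40,"rx":0,"ry":0,"rz":0},
  {"x":3,"y":-15,"z":-15,"rx":0,"ry":0,"rz":0},
  {"x":4,"y":-27,"z":0,"rx":0,"ry":0,"rz":0},
  {"x":7,"y":-43,"z":0,"rx":0,"ry":0,"rz":0},
  {"x":7,"y":-43,"z":0,"rx":0,"ry":0,"rz":0},
  {"x":7,"y":-43,"z":0,"rx":0,"ry":0,"rz":0},
  {"x":7,"y":-43,"z":0,"rx":0,"ry":0,"rz":0},
  {"x":7,"y":-43,"z":0,"rx":0,"ry":0,"rz":0},
])

```text
time_s: 13.2
ee_pos: [547.6, 1.8, 108.2]
ee_rot: [180.0, -0.1, -170.3]
force: [-0.1, 0.0, -0.6]
gripper_width: 10.7
gripper_force: 20.0
```

>>> move_arm([
  {"x":7,"y":-43,"z":0,"rx":0,"ry":0,"rz":0},
  {"x":7,"y":-43,"z":0,"rx":0,"ry":0,"rz":0},
  {"x":7,"y":-43,"z":0,"rx":0,"ry":0,"rz":0},
  {"x":6,"y":-43,"z":0,"rx":0,"ry":0,"rz":0},
  {"x":0,"y":-46,"z":0,"rx":0,"ry":0,"rz":0},
  {"x":0,"y":0,"z":0,"rx":0,"ry":0,"rz":0},
  {"x":0,"y":0,"z":0,"rx":0,"ry":0,"rz":0},
  {"x":0,"y":0,"z":0,"rx":0,"ry":0,"rz":0},
])

```text
time_s: 14.0
ee_pos: [558.2, -214.4, 108.2]
ee_rot: [179.9, -0.1, -170.2]
force: [0.1, 1.0, -0.8]
gripper_width: 11.0
gripper_force: 20.0
```

Run:
```python
from m import *
print(state()["ee_pos"],state()["ee_rot"],state()["qpos"],state()["gripper_width"])
f=grab_frame("side"); save(f,"side6.png",6,(210,130,330,230))
measure("side",["hole_punch","work_board","setter"],frame=f)
```

```text
[ 558.2 -214.4  108.2] [ 179.9   -0.1 -170.2] [ -22.1   25.1   95.2    0.    59.8 -121.9] 10.95094799065964
   lm hole_punch 0.5 [273.  142.5]
side work_board 0.65 [268.2 174.8  81.8  45.9] med [ 544.  -130.8   32. ] ztop 33.6 rect [ 553.  -170.9] [189.5 209.8] 83.0
   lm work_board 0.65 [268.9 176.8]
   lm work_board 0.48 [213.3 205.7]
side setter 0.41 [300.8 278.2  25.6  32. ] med [347.4 296.1  23.5] ztop 24.8 rect [349.9 281.4] [43.6 76.1] 12.0
   lm setter 0.62 [339.3 177.2]
```

View pics/side6.png

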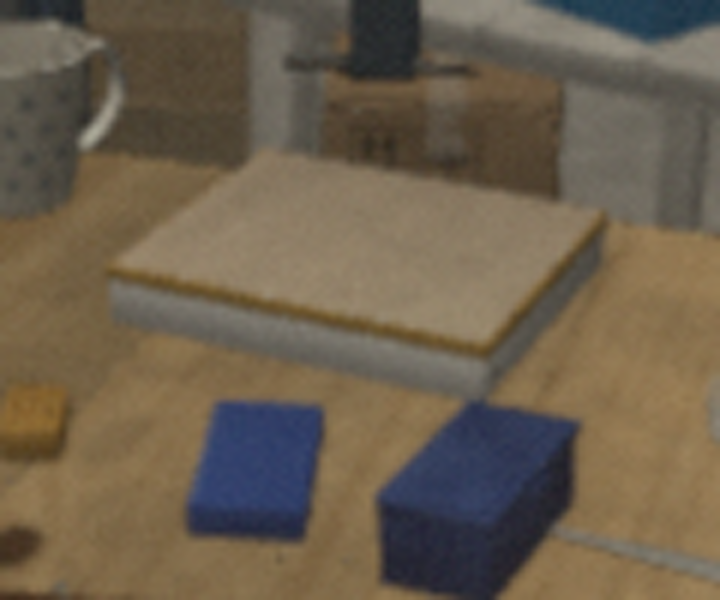

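The punch is held level above the board at (380,65). It is about 41 mm too far right, so I'll correct that and lower.

>>> move_arm([
  {"x":-1,"y":20,"z":10,"rx":0,"ry":0,"rz":0},
  {"x":-1,"y":21,"z":15,"rx":0,"ry":0,"rz":0},
  {"x":0,"y":0,"z":18,"rx":0,"ry":0,"rz":0},
  {"x":0,"y":0,"z":14,"rx":0,"ry":0,"rz":0},
  {"x":0,"y":0,"z":8,"rx":0,"ry":0,"rz":0},
  {"x":0,"y":0,"z":5,"rx":0,"ry":0,"rz":0},
  {"x":0,"y":0,"z":0,"rx":0,"ry":0,"rz":0},
  {"x":0,"y":0,"z":0,"rx":0,"ry":0,"rz":0},
  {"x":0,"y":0,"z":0,"rx":0,"ry":0,"rz":0},
])

```text
time_s: 15.25
ee_pos: [554.7, -174.8, 39.5]
ee_rot: [-180.0, 0.1, -170.3]
force: [0.3, -0.4, -0.6]
gripper_width: 10.9
gripper_force: 20.0
```

>>> move_arm([
  {"x":0,"y":0,"z":1.5,"rx":0,"ry":0,"rz":0},
  {"x":0,"y":0,"z":0,"rx":0,"ry":0,"rz":0},
  {"x":0,"y":0,"z":0,"rx":0,"ry":0,"rz":0},
])

```text
time_s: 15.55
ee_pos: [554.2, -174.5, 37.4]
ee_rot: [-180.0, 0.0, -170.2]
force: [-0.2, -0.3, -0.1]
gripper_width: 10.6
gripper_force: 20.0
```

>>> move_arm([
  {"x":0,"y":0,"z":1.5,"rx":0,"ry":0,"rz":0},
  {"x":0,"y":0,"z":0,"rx":0,"ry":0,"rz":0},
  {"x":0,"y":0,"z":0,"rx":0,"ry":0,"rz":0},
])

```text
time_s: 15.85
ee_pos: [554.2, -174.5, 35.8]
ee_rot: [180.0, -0.0, -170.2]
force: [0.5, -0.3, -1.9]
gripper_width: 10.6
gripper_force: 20.0
```

>>> move_arm([
  {"x":0,"y":0,"z":1,"rx":0,"ry":0,"rz":0},
  {"x":0,"y":0,"z":0,"rx":0,"ry":0,"rz":0},
  {"x":0,"y":0,"z":0,"rx":0,"ry":0,"rz":0},
])

```text
time_s: 16.15
ee_pos: [554.2, -174.5, 34.8]
ee_rot: [180.0, -0.0, -170.2]
force: [0.1, -0.4, -1.3]
gripper_width: 10.6
gripper_force: 20.0
```

>>> move_arm([
  {"x":0,"y":0,"z":0.7,"rx":0,"ry":0,"rz":0},
  {"x":0,"y":0,"z":0,"rx":0,"ry":0,"rz":0},
  {"x":0,"y":0,"z":0,"rx":0,"ry":0,"rz":0},
])

```text
time_s: 16.45
ee_pos: [554.2, -174.5, 34.1]
ee_rot: [180.0, -0.0, -170.3]
force: [-0.1, 0.1, -0.0]
gripper_width: 10.9
gripper_force: 20.0
```

>>> move_arm([
  {"x":0,"y":0,"z":0,"rx":0,"ry":0,"rz":0},
  {"x":0,"y":0,"z":0,"rx":0,"ry":0,"rz":0},
  {"x":0,"y":0,"z":0,"rx":0,"ry":0,"rz":0},
  {"x":0,"y":0,"z":-10,"rx":0,"ry":0,"rz":0},
  {"x":0,"y":0,"z":-30,"rx":0,"ry":0,"rz":0},
  {"x":0,"y":0,"z":-40,"rx":0,"ry":0,"rz":0},
  {"x":0,"y":0,"z":0,"rx":0,"ry":0,"rz":0},
  {"x":0,"y":0,"z":0,"rx":0,"ry":0,"rz":0},
], grip=0.4)

```text
time_s: 17.25
ee_pos: [554.8, -174.7, 115.7]
ee_rot: [-179.9, 0.2, -170.2]
force: [0.5, -0.3, 0.1]
gripper_width: 36.5
gripper_force: 0.0
```

Run:
```python
from m import *
print(state()["ee_pos"],state()["ee_rot"],state()["qpos"],state()["gripper_width"])
f=grab_frame("side"); 
measure("side",["hole_punch","setter"],frame=f)
f=grab_frame("top"); save(f,"top7.png",4,(280,120,430,270))
measure("top",["setter"],frame=f)
# setter points by height from both views
for c in("top","side"):
    W=cloud(grab_frame(c)); P=W[~np.isnan(W[...,0])]
    k=(abs(P[:,0]-345)<35)&(abs(P[:,1]+260)<90)&(P[:,2]>6)&(P[:,2]<30)
    Q=P[k]; r=cv2.minAreaRect(Q[:,:2].astype(np.float32)); print(c,k.sum(),r,np.percentile(Q[:,2],95),np.percentile(Q[:,1],[0,1,5,25,50,75,95,99,100]))
    print(np.polyfit(Q[:,1],Q[:,0],1))
```

```text
[ 554.8 -174.7  115.7] [-179.9    0.2 -170.2] [ -18.6   23.3   97.1    0.    59.4 -118.4] 36.47893272148764
side hole_punch 0.67 [268.4 167.5  24.7   1.8] med [ 553.7 -169.    40.4] ztop 42.1 rect [ 566.2 -168.2] [64.4 12.7] 10.0
   lm hole_punch 0.63 [267.9 167.8]
side setter 0.58 [341.1 174.7   9.5  14.6] med [ 345.6 -248.2   13.4] ztop 16.8 rect [ 346.9 -252. ] [15.6 87.7] 1.9
   lm setter 0.48 [335.  176.7]Traceback (most recent call last):
  File "<stdin>", line 11, in <module>
    return _quantile_unchecked(
        a, q, axis, out, overwrite_input, method, keepdims, weights)
    return _ureduce(a,
                    func=_quantile_ureduce_func,
    ...<5 lines>...
                    overwrite_input=overwrite_input,
                    method=method)
    r = func(a, **kwargs)
    result = _quantile(arr,
                       quantiles=q,
    ...<2 lines>...
                       out=out,
                       weights=wgt)
    slices_having_nans = np.isnan(arr[-1, ...])
                                  ~~~^^^^^^^^^
IndexError: index -1 is out of bounds for axis 0 with size 0
```

View pics/top7.png

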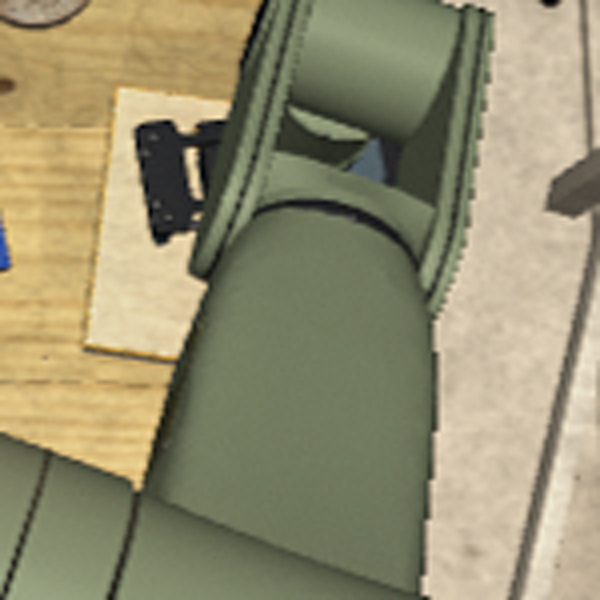

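Top view: the arm hides the punch, but the side camera finds it lying on the board at about (554,−171), z top 42. Next is the setter.

```bash
python3 -c "
from go import *
rows([347,-259,60],91.9,12,cur=([554.8,-174.7,115.7],189.8))"
```

```text
{'x': 18.3, 'y': -4.0, 'z': 4.6, 'rx': 0.0, 'ry': -0.0, 'rz': 0.142}
{'x': 17.5, 'y': -6.5, 'z': 4.6, 'rx': 0.0, 'ry': -0.0, 'rz': 0.142}
{'x': 16.4, 'y': -8.9, 'z': 4.6, 'rx': 0.0, 'ry': -0.0, 'rz': 0.142}
{'x': 15.0, 'y': -11.2, 'z': 4.6, 'rx': 0.0, 'ry': -0.0, 'rz': 0.142}
{'x': 13.2, 'y': -13.2, 'z': 4.6, 'rx': 0.0, 'ry': -0.0, 'rz': 0.142}
{'x': 11.2, 'y': -14.9, 'z': 4.6, 'rx': 0.0, 'ry': -0.0, 'rz': 0.142}
{'x': 9.0, 'y': -16.4, 'z': 4.6, 'rx': 0.0, 'ry': -0.0, 'rz': 0.142}
{'x': 6.6, 'y': -17.5, 'z': 4.6, 'rx': 0.0, 'ry': -0.0, 'rz': 0.142}
{'x': 4.0, 'y': -18.2, 'z': 4.6, 'rx': 0.0, 'ry': -0.0, 'rz': 0.142}
{'x': 1.4, 'y': -18.6, 'z': 4.6, 'rx': 0.0, 'ry': -0.0, 'rz': 0.142}
{'x': -1.3, 'y': -18.6, 'z': 4.6, 'rx': 0.0, 'ry': -0.0, 'rz': 0.142}
{'x': -3.9, 'y': -18.3, 'z': 4.6, 'rx': 0.0, 'ry': -0.0, 'rz': 0.142}
```

>>> move_arm([
  {"x":18.3,"y":-4,"z":4,"rx":0,"ry":0,"rz":0.142},
  {"x":17.5,"y":-6.5,"z":4,"rx":0,"ry":0,"rz":0.142},
  {"x":16.4,"y":-9,"z":4,"rx":0,"ry":0,"rz":0.142},
  {"x":15,"y":-11.2,"z":4,"rx":0,"ry":0,"rz":0.142},
  {"x":13.2,"y":-13.2,"z":4,"rx":0,"ry":0,"rz":0.142},
  {"x":11.2,"y":-15,"z":5,"rx":0,"ry":0,"rz":0.142},
  {"x":9,"y":-16.4,"z":5,"rx":0,"ry":0,"rz":0.142},
  {"x":6.6,"y":-17.5,"z":5,"rx":0,"ry":0,"rz":0.142},
  {"x":4,"y":-18.2,"z":5,"rx":0,"ry":0,"rz":0.142},
  {"x":1.4,"y":-18.6,"z":5,"rx":0,"ry":0,"rz":0.142},
], grip=0.5)

```text
time_s: 18.7
ee_pos: [380.4, -245.3, 68.9]
ee_rot: [180.0, -0.0, 108.1]
force: [-0.5, -0.1, -0.8]
gripper_width: 45.5
gripper_force: 0.0
```

>>> move_arm([
  {"x":-1.3,"y":-18.6,"z":5,"rx":0,"ry":0,"rz":0.142},
  {"x":-3.9,"y":-18.3,"z":5,"rx":0,"ry":0,"rz":0.142},
  {"x":0,"y":0,"z":0,"rx":0,"ry":0,"rz":0},
  {"x":0,"y":0,"z":0,"rx":0,"ry":0,"rz":0},
  {"x":0,"y":0,"z":0,"rx":0,"ry":0,"rz":0},
])

```text
time_s: 19.2
ee_pos: [347.6, -259.5, 59.4]
ee_rot: [179.9, 0.0, 92.2]
force: [-0.1, -0.5, -0.7]
gripper_width: 45.5
gripper_force: 0.0
```

```bash
python3 cal.py
python3 - <<'E'
from m import *
f=grab_frame("side"); save(f,"side8.png",7,(290,135,400,215))
W=cloud(f); P=W[~np.isnan(W[...,0])]
k=(abs(P[:,0]-345)<30)&(abs(P[:,1]+255)<75)&(P[:,2]>5)&(P[:,2]<24)
Q=P[k]; print(k.sum()); 
for a in range(-320,-190,10):
    q=Q[(Q[:,1]>=a)&(Q[:,1]<a+10)]
    if len(q): print(a,len(q),"x",q[:,0].min(),q[:,0].max(),"ztop",q[:,2].max())
E
```

```text
[ 347.6 -259.5   59.4] [179.9   0.   92.2] 45.50135908270986 [-38.3  15.6 119.9   0.   44.4 -40.5]
top -140 201 x [-34.  34.] y [15.  87.6]
top -120 163 x [-23.6  34.4] y [16.2 86.7]
top -100 87 x [15.4 34.4] y [-11.3  77.3]
top -20 5 x [11.  13.4] y [21.4 28.8]
side -140 317 x [-33.5  39.8] y [-86.3  87.4]
side -120 406 x [-23.8  42.3] y [-85.9  87.9]
side -100 260 x [-27.5  43.9] y [-79.2  80.1]
side -80 50 x [-9.9 31.8] y [-60.   63.6]
side -60 58 x [-13.5  23. ] y [-35.   34.2]
side -40 49 x [-10.4  22.4] y [-32.8  32.2]
side -20 40 x [-13.4  21.2] y [-31.4  33. ]
70
-310 2 x 344.55401518769384 351.79660312758506 ztop 15.16489709842593
-300 5 x 343.6347231799667 356.41104736729005 ztop 16.300575945141592
-290 7 x 341.82483331419155 354.8753661412199 ztop 16.939821327481713
-280 7 x 340.92611536721455 356.48952336585614 ztop 16.471705521415014
-270 6 x 339.6194992491479 352.05103505285143 ztop 16.755335571746997
-260 7 x 338.6759339546674 354.57558971582495 ztop 16.002807805923737
-250 7 x 338.68850745461737 353.2820574824715 ztop 16.77197293971379
-240 13 x 338.6643906718799 354.34183534576135 ztop 16.508022145623315
-230 7 x 340.7063803558886 349.38565933860394 ztop 14.566018890203944
-220 4 x 341.4451140492808 348.3356346515843 ztop 11.814758827175208
-210 5 x 340.85205584141187 347.23476029272973 ztop 12.245756275777042
```

View pics/side8.png

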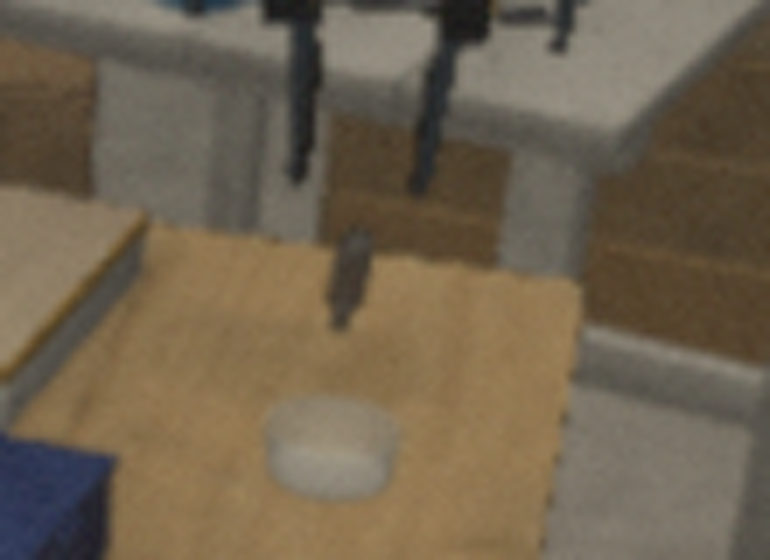

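The setter lies between the fingers, at (350,270). I'll shift 4 mm toward its middle, go down and grip.

>>> move_arm([
  {"x":-4.5,"y":0,"z":15,"rx":0,"ry":0,"rz":-0.025},
  {"x":0,"y":0,"z":15,"rx":0,"ry":0,"rz":0},
  {"x":0,"y":0,"z":15,"rx":0,"ry":0,"rz":0},
  {"x":0,"y":0,"z":8,"rx":0,"ry":0,"rz":0},
  {"x":0,"y":0,"z":2,"rx":0,"ry":0,"rz":0},
  {"x":0,"y":0,"z":0,"rx":0,"ry":0,"rz":0},
  {"x":0,"y":0,"z":0,"rx":0,"ry":0,"rz":0},
])

```text
time_s: 20.05
ee_pos: [347.2, -264.0, 4.6]
ee_rot: [179.9, 0.0, 93.6]
force: [1.1, 0.5, 0.0]
gripper_width: 45.6
gripper_force: 0.0
```

>>> move_arm([
  {"x":0,"y":0,"z":0,"rx":0,"ry":0,"rz":0},
  {"x":0,"y":0,"z":0,"rx":0,"ry":0,"rz":0},
  {"x":0,"y":0,"z":0,"rx":0,"ry":0,"rz":0},
  {"x":0,"y":0,"z":0,"rx":0,"ry":0,"rz":0},
  {"x":0,"y":0,"z":0,"rx":0,"ry":0,"rz":0},
  {"x":0,"y":0,"z":0,"rx":0,"ry":0,"rz":0},
], grip=0, squeeze=25)

```text
time_s: 20.65
ee_pos: [346.8, -263.8, 4.3]
ee_rot: [180.0, 0.0, 93.6]
force: [-0.4, 0.5, 3.1]
gripper_width: 16.7
gripper_force: 25.0
```

```bash
python3 -c "
from go import *
rows([548.4,263.6,120],189.9,14,cur=([346.8,-263.8,124.3],93.6))"
```

```text
{'x': 36.7, 'y': 16.7, 'z': 0.3, 'rx': 0.0, 'ry': 0.0, 'rz': -0.12}
{'x': 34.4, 'y': 21.0, 'z': 0.3, 'rx': 0.0, 'ry': 0.0, 'rz': -0.12}
{'x': 31.7, 'y': 25.0, 'z': 0.3, 'rx': 0.0, 'ry': 0.0, 'rz': -0.12}
{'x': 28.4, 'y': 28.6, 'z': 0.3, 'rx': 0.0, 'ry': 0.0, 'rz': -0.12}
{'x': 24.8, 'y': 31.8, 'z': 0.3, 'rx': 0.0, 'ry': 0.0, 'rz': -0.12}
{'x': 20.8, 'y': 34.5, 'z': 0.3, 'rx': 0.0, 'ry': 0.0, 'rz': -0.12}
{'x': 16.5, 'y': 36.8, 'z': 0.3, 'rx': 0.0, 'ry': 0.0, 'rz': -0.12}
{'x': 12.0, 'y': 38.5, 'z': 0.3, 'rx': 0.0, 'ry': 0.0, 'rz': -0.12}
{'x': 7.3, 'y': 39.7, 'z': 0.3, 'rx': 0.0, 'ry': 0.0, 'rz': -0.12}
{'x': 2.5, 'y': 40.3, 'z': 0.3, 'rx': 0.0, 'ry': 0.0, 'rz': -0.12}
{'x': -2.3, 'y': 40.3, 'z': 0.3, 'rx': 0.0, 'ry': 0.0, 'rz': -0.12}
{'x': -7.1, 'y': 39.7, 'z': 0.3, 'rx': 0.0, 'ry': 0.0, 'rz': -0.12}
{'x': -11.8, 'y': 38.6, 'z': 0.3, 'rx': 0.0, 'ry': 0.0, 'rz': -0.12}
{'x': -16.4, 'y': 36.9, 'z': 0.3, 'rx': 0.0, 'ry': 0.0, 'rz': -0.12}
```

>>> move_arm([
  {"x":0,"y":0,"z":-20,"rx":0,"ry":0,"rz":0},
  {"x":0,"y":0,"z":-40,"rx":0,"ry":0,"rz":0},
  {"x":0,"y":0,"z":-40,"rx":0,"ry":0,"rz":0},
  {"x":0,"y":0,"z":-20,"rx":0,"ry":0,"rz":0},
  {"x":0,"y":0,"z":0,"rx":0,"ry":0,"rz":0},
])

```text
time_s: 21.15
ee_pos: [348.3, -265.0, 126.6]
ee_rot: [179.7, 0.2, 93.6]
force: [0.2, -0.6, -1.2]
gripper_width: 16.9
gripper_force: 25.0
```

>>> move_arm([
  {"x":36.7,"y":16.7,"z":0,"rx":0,"ry":0,"rz":-0.12},
  {"x":34.4,"y":21,"z":0,"rx":0,"ry":0,"rz":-0.12},
  {"x":31.7,"y":25,"z":0,"rx":0,"ry":0,"rz":-0.12},
  {"x":28.4,"y":28.6,"z":0,"rx":0,"ry":0,"rz":-0.12},
  {"x":24.8,"y":31.8,"z":0,"rx":0,"ry":0,"rz":-0.12},
  {"x":20.8,"y":34.5,"z":0,"rx":0,"ry":0,"rz":-0.12},
  {"x":16.5,"y":36.8,"z":0,"rx":0,"ry":0,"rz":-0.12},
  {"x":12,"y":38.5,"z":0,"rx":0,"ry":0,"rz":-0.12},
  {"x":7.3,"y":39.7,"z":0,"rx":0,"ry":0,"rz":-0.12},
  {"x":2.5,"y":40.3,"z":0,"rx":0,"ry":0,"rz":-0.12},
])

```text
time_s: 22.15
ee_pos: [490.4, 114.2, 122.1]
ee_rot: [-179.9, -0.2, 162.6]
force: [-0.1, -0.9, -1.1]
gripper_width: 17.1
gripper_force: 25.0
```

>>> move_arm([
  {"x":-2.3,"y":40.3,"z":0,"rx":0,"ry":0,"rz":-0.12},
  {"x":-7.1,"y":39.7,"z":0,"rx":0,"ry":0,"rz":-0.12},
  {"x":-11.8,"y":38.6,"z":0,"rx":0,"ry":0,"rz":-0.12},
  {"x":-16.4,"y":36.9,"z":0,"rx":0,"ry":0,"rz":-0.12},
  {"x":0,"y":0,"z":20,"rx":0,"ry":0,"rz":0},
  {"x":0,"y":0,"z":30,"rx":0,"ry":0,"rz":0},
  {"x":0,"y":0,"z":20,"rx":0,"ry":0,"rz":0},
  {"x":0,"y":0,"z":0,"rx":0,"ry":0,"rz":0},
  {"x":0,"y":0,"z":0,"rx":0,"ry":0,"rz":0},
  {"x":0,"y":0,"z":0,"rx":0,"ry":0,"rz":0},
])

```text
time_s: 23.15
ee_pos: [549.6, 263.7, 54.8]
ee_rot: [180.0, 0.1, -170.2]
force: [1.0, -0.2, -1.1]
gripper_width: 16.6
gripper_force: 25.0
```

```bash
python3 cal.py
python3 - <<'E'
from m import *
f=grab_frame("side"); save(f,"side9.png",6,(150,190,270,290))
measure("side",["setter"],frame=f)
a=np.radians(9.9);ex=np.array([np.cos(a),np.sin(a)]);ey=np.array([-ex[1],ex[0]])
W=cloud(f);P=W[~np.isnan(W[...,0])]; q=P[:,:2]-[547.8,269];u=q@ex;v=q@ey
k=(abs(u)<80)&(abs(v)<22)&(P[:,2]>44)&(P[:,2]<70)
h=np.histogram(u[k],bins=np.arange(-80,81,8)); print(list(zip(h[1].astype(int),h[0])))
for lo,hi in((-80,-18),(18,80)):
  m=k&(u>lo)&(u<hi); print(lo,m.sum(),"u",u[m].min(),u[m].max(),"v",np.percentile(v[m],[2,50,98]),"z",np.percentile(P[m,2],[2,98]))
E
```

```text
[549.6 263.7  54.8] [ 180.     0.1 -170.2] 16.595275013823713 [ 24.5  29.1  97.2   0.   53.6 -75.3]
top -140 146 x [-32.7  38.8] y [-92.8   2.7]
top -120 112 x [-34.8  40.1] y [-93.3  55.9]
top -100 4 x [38.3 39.5] y [-85.3 -79.4]
side -140 788 x [-35.   36.2] y [-83.6  90.1]
side -120 719 x [-35.8  37.5] y [-78.   91.2]
side -100 553 x [-36.8  38. ] y [-78.4  83.6]
side -80 22 x [-36.2  34.9] y [-75.3  82.9]
side -60 15 x [14.8 16.9] y [-18.6  -6.8]
side -40 142 x [-17.2  17.5] y [-15.4  22.1]
side -20 299 x [-42.6  53. ] y [-11.3  20.3]
side 0 8 x [-36.2  28.8] y [ 5.3 13.9]
side setter 0.63 [214.4 233.9  45.9  13.4] med [529.4 267.2  62.6] ztop 67.1 rect [543.6 268.3] [96.6 11.7] 11.1
   lm setter 0.43 [216.  238.7]
[(np.int64(-80), np.int64(0)), (np.int64(-72), np.int64(0)), (np.int64(-64), np.int64(0)), (np.int64(-56), np.int64(10)), (np.int64(-48), np.int64(15)), (np.int64(-40), np.int64(17)), (np.int64(-32), np.int64(25)), (np.int64(-24), np.int64(37)), (np.int64(-16), np.int64(26)), (np.int64(-8), np.int64(19)), (np.int64(0), np.int64(15)), (np.int64(8), np.int64(18)), (np.int64(16), np.int64(11)), (np.int64(24), np.int64(26)), (np.int64(32), np.int64(27)), (np.int64(40), np.int64(14)), (np.int64(48), np.int64(0)), (np.int64(56), np.int64(0)), (np.int64(64), np.int64(0)), (np.int64(72), np.int64(0))]
-80 91 u -52.500774692289944 -18.193906949015915 v [-5.8 -0.9  5.2] z [55.7 68. ]
18 73 u 22.925162224597205 44.0870208557759 v [-5.   1.8  5.1] z [54.  68.4]
```

View pics/side9.png

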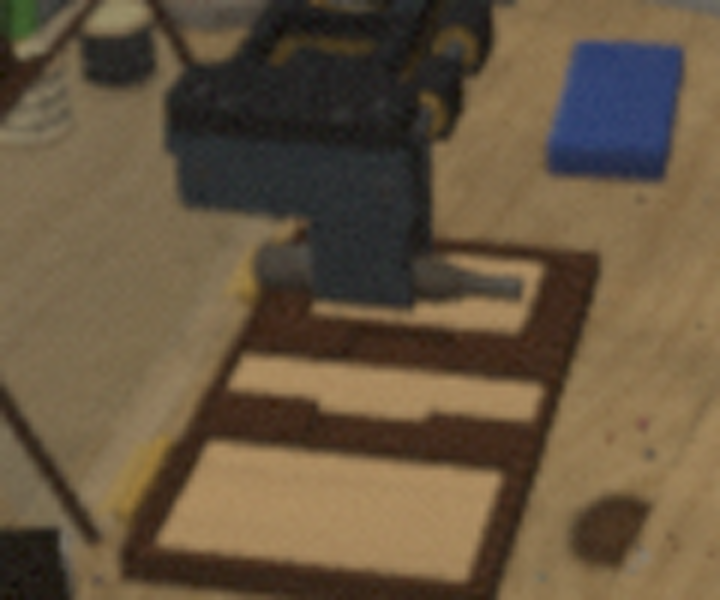

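The setter is held over the channel, its thick end toward the hinge and the finger (310–410) in line with the scoop. Lowering.

>>> move_arm([
  {"x":0.5,"y":0,"z":12,"rx":0,"ry":0,"rz":0},
  {"x":0,"y":0,"z":12,"rx":0,"ry":0,"rz":0},
  {"x":0,"y":0,"z":8,"rx":0,"ry":0,"rz":0},
  {"x":0,"y":0,"z":6,"rx":0,"ry":0,"rz":0},
  {"x":0,"y":0,"z":3,"rx":0,"ry":0,"rz":0},
  {"x":0,"y":0,"z":0,"rx":0,"ry":0,"rz":0},
  {"x":0,"y":0,"z":0,"rx":0,"ry":0,"rz":0},
  {"x":0,"y":0,"z":0,"rx":0,"ry":0,"rz":0},
])

```text
time_s: 24.2
ee_pos: [548.7, 263.6, 13.3]
ee_rot: [180.0, 0.0, -170.2]
force: [0.3, -0.1, -0.9]
gripper_width: 16.9
gripper_force: 25.0
```

>>> move_arm([
  {"x":0,"y":0,"z":1,"rx":0,"ry":0,"rz":0},
  {"x":0,"y":0,"z":0,"rx":0,"ry":0,"rz":0},
  {"x":0,"y":0,"z":0,"rx":0,"ry":0,"rz":0},
])

```text
time_s: 24.5
ee_pos: [548.8, 263.5, 12.3]
ee_rot: [180.0, 0.0, -170.2]
force: [-0.6, 0.2, -0.3]
gripper_width: 16.9
gripper_force: 25.0
```

>>> move_arm([
  {"x":0,"y":0,"z":0,"rx":0,"ry":0,"rz":0},
  {"x":0,"y":0,"z":0,"rx":0,"ry":0,"rz":0},
  {"x":0,"y":0,"z":0,"rx":0,"ry":0,"rz":0},
  {"x":0,"y":0,"z":-10,"rx":0,"ry":0,"rz":0},
  {"x":0,"y":0,"z":-30,"rx":0,"ry":0,"rz":0},
  {"x":0,"y":0,"z":-40,"rx":0,"ry":0,"rz":0},
  {"x":0,"y":0,"z":-25,"rx":0,"ry":0,"rz":0},
  {"x":0,"y":0,"z":0,"rx":0,"ry":0,"rz":0},
], grip=0.3)

```text
time_s: 25.3
ee_pos: [551.1, 264.7, 122.3]
ee_rot: [179.9, 0.5, -170.2]
force: [0.6, -0.0, -0.3]
gripper_width: 27.1
gripper_force: 0.0
```

```bash
python3 -c "
from go import *
print(state()['ee_pos'])
rows([349.5,278.5,70],101.5,11,cur=([548.8,263.5,117.3],189.8))"
```

```text
[551.13822793 264.67935168 122.33383399]
{'x': 17.6, 'y': 4.4, 'z': 4.3, 'rx': 0.0, 'ry': -0.0, 'rz': 0.14}
{'x': 18.1, 'y': 1.9, 'z': 4.3, 'rx': 0.0, 'ry': -0.0, 'rz': 0.14}
{'x': 18.2, 'y': -0.6, 'z': 4.3, 'rx': 0.0, 'ry': -0.0, 'rz': 0.14}
{'x': 17.9, 'y': -3.1, 'z': 4.3, 'rx': 0.0, 'ry': -0.0, 'rz': 0.14}
{'x': 17.3, 'y': -5.6, 'z': 4.3, 'rx': 0.0, 'ry': -0.0, 'rz': 0.14}
{'x': 16.3, 'y': -8.0, 'z': 4.3, 'rx': 0.0, 'ry': -0.0, 'rz': 0.14}
{'x': 15.1, 'y': -10.2, 'z': 4.3, 'rx': 0.0, 'ry': -0.0, 'rz': 0.14}
{'x': 13.5, 'y': -12.2, 'z': 4.3, 'rx': 0.0, 'ry': -0.0, 'rz': 0.14}
{'x': 11.7, 'y': -13.9, 'z': 4.3, 'rx': 0.0, 'ry': -0.0, 'rz': 0.14}
{'x': 9.6, 'y': -15.4, 'z': 4.3, 'rx': 0.0, 'ry': -0.0, 'rz': 0.14}
{'x': 7.3, 'y': -16.6, 'z': 4.3, 'rx': 0.0, 'ry': -0.0, 'rz': 0.14}
```

>>> move_arm([
  {"x":17.6,"y":4.4,"z":4,"rx":0,"ry":0,"rz":0.14},
  {"x":18,"y":2,"z":4,"rx":0,"ry":0,"rz":0.14},
  {"x":18.2,"y":-0.6,"z":4,"rx":0,"ry":0,"rz":0.14},
  {"x":18,"y":-3,"z":4,"rx":0,"ry":0,"rz":0.14},
  {"x":17.3,"y":-5.6,"z":4,"rx":0,"ry":0,"rz":0.14},
  {"x":16.3,"y":-8,"z":4,"rx":0,"ry":0,"rz":0.14},
  {"x":15,"y":-10.2,"z":4,"rx":0,"ry":0,"rz":0.14},
  {"x":13.5,"y":-12.2,"z":4,"rx":0,"ry":0,"rz":0.14},
  {"x":11.7,"y":-14,"z":4,"rx":0,"ry":0,"rz":0.14},
  {"x":9.6,"y":-15.4,"z":4,"rx":0,"ry":0,"rz":0.14},
], grip=0.85)

```text
time_s: 26.3
ee_pos: [366.0, 276.8, 76.5]
ee_rot: [-179.9, 0.0, 109.3]
force: [0.7, -0.7, 0.5]
gripper_width: 77.9
gripper_force: 0.0
```

>>> move_arm([
  {"x":7.3,"y":-16.6,"z":4,"rx":0,"ry":0,"rz":0.14},
  {"x":0,"y":0,"z":0,"rx":0,"ry":0,"rz":0},
  {"x":0,"y":0,"z":0,"rx":0,"ry":0,"rz":0},
  {"x":0,"y":0,"z":0,"rx":0,"ry":0,"rz":0},
])

```text
time_s: 26.7
ee_pos: [350.2, 278.8, 73.4]
ee_rot: [179.9, -0.0, 101.7]
force: [-0.9, 0.4, 0.3]
gripper_width: 77.6
gripper_force: 0.0
```

```bash
python3 cal.py
python3 - <<'E'
from m import *
f=grab_frame("side"); save(f,"side10.png",4,(150,180,330,320))
measure("side",["setting_block","setter"],frame=f)
E
```

```text
[350.2 278.8  73.4] [179.9  -0.  101.7] 77.5733456947268 [ 37.1  15.5 117.3  -0.   47.2  25.4]
top -140 38 x [-41.7 -23.8] y [61.4 86.1]
top -120 48 x [-42.3 -20.2] y [44.5 87.3]
top -100 17 x [-42.7 -38.3] y [39.8 74.9]
side -140 1242 x [-34.1  38.1] y [-87.3  88.1]
side -120 1031 x [-30.8  40. ] y [-85.   85.9]
side -100 624 x [-25.4  40.6] y [-79.7  80. ]
side -80 82 x [-16.5  31.8] y [-73.1  56.8]
side -60 176 x [-15.3  20.1] y [-50.6  51.1]
side -40 129 x [-13.9  20. ] y [-48.9  49.9]
side -20 96 x [-11.1  20.5] y [-47.3  47.5]
side setting_block 0.78 [300.1 279.8  26.7  31.5] med [347.9 295.   23.5] ztop 24.8 rect [350.  282.2] [44.  76.7] 11.9
side setting_block 0.76 [254.7 311.2  33.6  28.8] med [406.  401.5  15.5] ztop 16.8 rect [407.9 396.3] [32.7 49.5] 79.4
   lm setting_block 0.88 [255.4 314.5]
   lm setting_block 0.67 [297.3 283.5]
side setter 0.78 [215.4 250.8  43.9   9.1] med [547.2 269.2  20.4] ztop 24.3 rect [544.  265.9] [93.9 15.6] 13.1
   lm setter 0.66 [215.9 254.5]
```

View pics/side10.png

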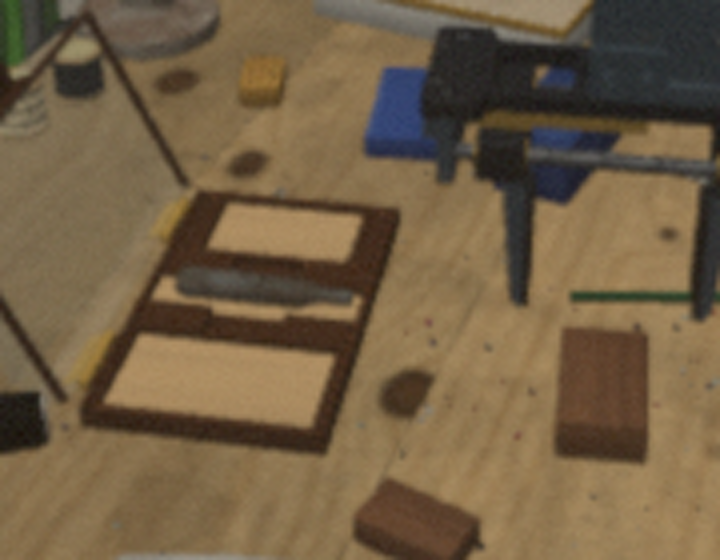

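The setter lies flat in its channel at (265,285), and the fingers straddle the setting block at (600,390). Going down to grip it.

>>> move_arm([
  {"x":0,"y":0,"z":20,"rx":0,"ry":0,"rz":0},
  {"x":0,"y":0,"z":20,"rx":0,"ry":0,"rz":0},
  {"x":0,"y":0,"z":15,"rx":0,"ry":0,"rz":0},
  {"x":0,"y":0,"z":8,"rx":0,"ry":0,"rz":0},
  {"x":0,"y":0,"z":0,"rx":0,"ry":0,"rz":0},
  {"x":0,"y":0,"z":0,"rx":0,"ry":0,"rz":0},
])

```text
time_s: 27.65
ee_pos: [349.6, 278.8, 10.5]
ee_rot: [180.0, -0.0, 101.6]
force: [0.2, 0.5, 0.0]
gripper_width: 77.3
gripper_force: 0.0
```

>>> move_arm([
  {"x":0,"y":0,"z":0,"rx":0,"ry":0,"rz":0},
  {"x":0,"y":0,"z":0,"rx":0,"ry":0,"rz":0},
  {"x":0,"y":0,"z":0,"rx":0,"ry":0,"rz":0},
  {"x":0,"y":0,"z":0,"rx":0,"ry":0,"rz":0},
  {"x":0,"y":0,"z":0,"rx":0,"ry":0,"rz":0},
  {"x":0,"y":0,"z":0,"rx":0,"ry":0,"rz":0},
  {"x":0,"y":0,"z":0,"rx":0,"ry":0,"rz":0},
], grip=0.3, squeeze=25)

```text
time_s: 28.35
ee_pos: [349.3, 278.6, 10.4]
ee_rot: [180.0, -0.0, 101.6]
force: [0.3, -1.4, 3.6]
gripper_width: 44.8
gripper_force: 25.0
```

```bash
python3 -c "
from go import *
s=state();print(s['ee_pos'],s['ee_rot'],s['gripper_width'],s['force'])
a=np.radians(9.9);ex=np.array([np.cos(a),np.sin(a)]);ey=np.array([-ex[1],ex[0]])
t=np.array([547.8,267])-69*ey;print(t)
p=s['ee_pos']+[0,0,110]
rows([*t,120],189.8,11,cur=(p,s['ee_rot'][2]))"
```

```text
[349.31314451 278.61040685  10.3865719 ] [ 1.79973665e+02 -1.60674271e-02  1.01574831e+02] 44.75237565337171 [ 0.28543196 -1.3802084   3.57569137]
[559.66310792 199.0274565 ]
{'x': -10.9, 'y': 17.3, 'z': 0.0, 'rx': -0.0, 'ry': 0.0, 'rz': -0.14}
{'x': -13.2, 'y': 15.6, 'z': 0.0, 'rx': -0.0, 'ry': 0.0, 'rz': -0.14}
{'x': -15.3, 'y': 13.6, 'z': 0.0, 'rx': -0.0, 'ry': 0.0, 'rz': -0.14}
{'x': -17.0, 'y': 11.3, 'z': 0.0, 'rx': -0.0, 'ry': 0.0, 'rz': -0.14}
{'x': -18.4, 'y': 8.8, 'z': 0.0, 'rx': -0.0, 'ry': 0.0, 'rz': -0.14}
{'x': -19.5, 'y': 6.2, 'z': 0.0, 'rx': -0.0, 'ry': 0.0, 'rz': -0.14}
{'x': -20.2, 'y': 3.4, 'z': 0.0, 'rx': -0.0, 'ry': 0.0, 'rz': -0.14}
{'x': -20.4, 'y': 0.6, 'z': 0.0, 'rx': -0.0, 'ry': 0.0, 'rz': -0.14}
{'x': -20.3, 'y': -2.3, 'z': 0.0, 'rx': -0.0, 'ry': 0.0, 'rz': -0.14}
{'x': -19.8, 'y': -5.1, 'z': 0.0, 'rx': -0.0, 'ry': 0.0, 'rz': -0.14}
{'x': -18.9, 'y': -7.8, 'z': 0.0, 'rx': -0.0, 'ry': 0.0, 'rz': -0.14}
```

>>> move_arm([
  {"x":0,"y":0,"z":-20,"rx":0,"ry":0,"rz":0},
  {"x":0,"y":0,"z":-40,"rx":0,"ry":0,"rz":0},
  {"x":0,"y":0,"z":-40,"rx":0,"ry":0,"rz":0},
  {"x":0,"y":0,"z":-10,"rx":0,"ry":0,"rz":0},
  {"x":-10.9,"y":17.3,"z":0,"rx":0,"ry":0,"rz":-0.14},
  {"x":-13.2,"y":15.6,"z":0,"rx":0,"ry":0,"rz":-0.14},
  {"x":-15.3,"y":13.6,"z":0,"rx":0,"ry":0,"rz":-0.14},
  {"x":-17,"y":11.3,"z":0,"rx":0,"ry":0,"rz":-0.14},
  {"x":-18.4,"y":8.8,"z":0,"rx":0,"ry":0,"rz":-0.14},
  {"x":-19.5,"y":6.2,"z":0,"rx":0,"ry":0,"rz":-0.14},
])

```text
time_s: 29.35
ee_pos: [463.8, 234.4, 118.7]
ee_rot: [-179.9, -0.1, 150.0]
force: [0.4, -0.1, -1.3]
gripper_width: 44.8
gripper_force: 25.0
```

>>> move_arm([
  {"x":-20.2,"y":3.4,"z":0,"rx":0,"ry":0,"rz":-0.14},
  {"x":-20.4,"y":0.6,"z":0,"rx":0,"ry":0,"rz":-0.14},
  {"x":-20.3,"y":-2.3,"z":0,"rx":0,"ry":0,"rz":-0.14},
  {"x":-19.8,"y":-5.1,"z":0,"rx":0,"ry":0,"rz":-0.14},
  {"x":-18.9,"y":-7.8,"z":0,"rx":0,"ry":0,"rz":-0.14},
  {"x":0,"y":0,"z":20,"rx":0,"ry":0,"rz":0},
  {"x":0,"y":0,"z":30,"rx":0,"ry":0,"rz":0},
  {"x":0,"y":0,"z":20,"rx":0,"ry":0,"rz":0},
  {"x":0,"y":0,"z":0,"rx":0,"ry":0,"rz":0},
  {"x":0,"y":0,"z":0,"rx":0,"ry":0,"rz":0},
])

```text
time_s: 30.35
ee_pos: [559.1, 198.9, 49.4]
ee_rot: [-180.0, -0.1, -170.2]
force: [0.4, -0.5, -0.9]
gripper_width: 44.8
gripper_force: 25.0
```

```bash
cat > held.py <<'E'
from m import *; import sys
l=sys.argv[1]; s=state(); print(s["ee_pos"],s["ee_rot"],s["gripper_width"])
a=np.radians(9.9);ex=np.array([np.cos(a),np.sin(a)]);ey=np.array([-ex[1],ex[0]])
f=grab_frame("side"); W=cloud(f)
for m in masks_of("side",l)[:2]:
    P=W[m["pixels"]];P=P[~np.isnan(P[:,0])]; q=P[:,:2]-[547.8,267+2]
    print(l,m["p"],len(P),"u",np.percentile(q@ex,[2,98]),"v",np.percentile(q@ey,[2,98]),"z",np.percentile(P[:,2],[2,98]))
e=s["ee_pos"][:2]-[547.8,267]; print("ee u,v",e@ex,e@ey)
E
python3 held.py setting_block
```

```text
[559.1 198.9  49.4] [-180.    -0.1 -170.2] 44.81262754612185
setting_block 0.78 376 u [-38.9  34.2] v [-93.2 -38.1] z [ 7.5 65.9]
setting_block 0.59 543 u [-141.9  -89.7] v [132.  170.5] z [ 0.1 17.4]
ee u,v -0.5542819298432029 -69.0073810165447
```

>>> move_arm([
  {"x":-1.5,"y":0,"z":10,"rx":0,"ry":0,"rz":0},
  {"x":0,"y":0,"z":8,"rx":0,"ry":0,"rz":0},
  {"x":0,"y":0,"z":7,"rx":0,"ry":0,"rz":0},
  {"x":0,"y":0,"z":4,"rx":0,"ry":0,"rz":0},
  {"x":0,"y":0,"z":1.5,"rx":0,"ry":0,"rz":0},
  {"x":0,"y":0,"z":0,"rx":0,"ry":0,"rz":0},
  {"x":0,"y":0,"z":0,"rx":0,"ry":0,"rz":0},
  {"x":0,"y":0,"z":0,"rx":0,"ry":0,"rz":0},
])

```text
time_s: 31.25
ee_pos: [561.2, 199.4, 20.0]
ee_rot: [180.0, 0.0, -170.2]
force: [0.1, -0.3, -0.0]
gripper_width: 44.5
gripper_force: 25.0
```

```bash
python3 held.py setting_block; python3 -c "
from h import *; print(state()['force'])"
```

```text
[561.2 199.4  20. ] [ 180.     0.  -170.2] 44.52273061108111
setting_block 0.89 496 u [-140.7  -90.3] v [132.1 170.7] z [ 2.1 17.6]
setting_block 0.52 331 u [-36.7  36.3] v [-87.9 -45.3] z [10.7 34.5]
ee u,v 1.6161975198746834 -68.91409139114675
[-0.16748405 -0.15527121 -0.93390635]
```

>>> move_arm([
  {"x":0,"y":0,"z":1.2,"rx":0,"ry":0,"rz":0},
  {"x":0,"y":0,"z":0,"rx":0,"ry":0,"rz":0},
  {"x":0,"y":0,"z":0,"rx":0,"ry":0,"rz":0},
])

```text
time_s: 31.65
ee_pos: [561.0, 199.3, 18.4]
ee_rot: [180.0, -0.0, -170.2]
force: [-0.1, -0.5, -0.1]
gripper_width: 44.6
gripper_force: 25.0
```

>>> move_arm([
  {"x":0,"y":0,"z":0,"rx":0,"ry":0,"rz":0},
  {"x":0,"y":0,"z":0,"rx":0,"ry":0,"rz":0},
  {"x":0,"y":0,"z":0,"rx":0,"ry":0,"rz":0},
  {"x":0,"y":0,"z":-10,"rx":0,"ry":0,"rz":0},
  {"x":0,"y":0,"z":-30,"rx":0,"ry":0,"rz":0},
  {"x":0,"y":0,"z":-40,"rx":0,"ry":0,"rz":0},
  {"x":0,"y":0,"z":-20,"rx":0,"ry":0,"rz":0},
  {"x":0,"y":0,"z":0,"rx":0,"ry":0,"rz":0},
  {"x":0,"y":0,"z":0,"rx":0,"ry":0,"rz":0},
  {"x":0,"y":0,"z":0,"rx":0,"ry":0,"rz":0},
], grip=0.62)

```text
time_s: 32.65
ee_pos: [560.0, 199.0, 117.2]
ee_rot: [-180.0, -0.1, -170.2]
force: [-0.1, -0.4, -0.1]
gripper_width: 56.6
gripper_force: 0.0
```

```bash
python3 held.py setting_block
python3 - <<'E'
from m import *
from go import rows
measure("side",["eyelet_box"],1)
s=state(); rows([537,37.5,90],0,None) if 0 else None
E
```

```text
[560.  199.  117.2] [-180.    -0.1 -170.2] 56.55506713486231
setting_block 0.97 535 u [-36.9  31.9] v [-87.9 -45.7] z [11.6 33.1]
setting_block 0.8 500 u [-141.9  -91.7] v [132.8 170.4] z [ 1.7 17.6]
ee u,v 0.3393018701321555 -69.08374881678952
side eyelet_box 0.93 [253.7 208.2  19.2  27.7] med [534.3  52.8  16.8] ztop 18.3 rect [537.9  40.3] [52.1 99.1] 12.8
   lm eyelet_box 0.91 [252.8 211.5]
```

```bash
python3 -c "
from go import *
rows([537.3,37.5,60],103.1,11,cur=([560,199,117.2],189.8))"
```

```text
{'x': 4.5, 'y': -14.1, 'z': 5.2, 'rx': 0.0, 'ry': -0.0, 'rz': 0.138}
{'x': 2.6, 'y': -14.6, 'z': 5.2, 'rx': 0.0, 'ry': -0.0, 'rz': 0.138}
{'x': 0.5, 'y': -14.8, 'z': 5.2, 'rx': 0.0, 'ry': -0.0, 'rz': 0.138}
{'x': -1.5, 'y': -14.7, 'z': 5.2, 'rx': 0.0, 'ry': -0.0, 'rz': 0.138}
{'x': -3.5, 'y': -14.4, 'z': 5.2, 'rx': 0.0, 'ry': -0.0, 'rz': 0.138}
{'x': -5.5, 'y': -13.8, 'z': 5.2, 'rx': 0.0, 'ry': -0.0, 'rz': 0.138}
{'x': -7.3, 'y': -12.9, 'z': 5.2, 'rx': 0.0, 'ry': -0.0, 'rz': 0.138}
{'x': -9.0, 'y': -11.8, 'z': 5.2, 'rx': 0.0, 'ry': -0.0, 'rz': 0.138}
{'x': -10.5, 'y': -10.4, 'z': 5.2, 'rx': 0.0, 'ry': -0.0, 'rz': 0.138}
{'x': -11.9, 'y': -8.9, 'z': 5.2, 'rx': 0.0, 'ry': -0.0, 'rz': 0.138}
{'x': -13.0, 'y': -7.2, 'z': 5.2, 'rx': 0.0, 'ry': -0.0, 'rz': 0.138}
```

>>> move_arm([
  {"x":4.5,"y":-14,"z":5,"rx":0,"ry":0,"rz":0.138},
  {"x":2.6,"y":-14.6,"z":5,"rx":0,"ry":0,"rz":0.138},
  {"x":0.5,"y":-14.8,"z":5,"rx":0,"ry":0,"rz":0.138},
  {"x":-1.5,"y":-14.7,"z":5,"rx":0,"ry":0,"rz":0.138},
  {"x":-3.5,"y":-14.4,"z":5,"rx":0,"ry":0,"rz":0.138},
  {"x":-5.5,"y":-13.8,"z":5,"rx":0,"ry":0,"rz":0.138},
  {"x":-7.3,"y":-12.9,"z":5,"rx":0,"ry":0,"rz":0.138},
  {"x":-9,"y":-11.8,"z":5,"rx":0,"ry":0,"rz":0.138},
  {"x":-10.5,"y":-10.4,"z":5,"rx":0,"ry":0,"rz":0.138},
  {"x":-11.9,"y":-8.9,"z":5,"rx":0,"ry":0,"rz":0.138},
], grip=0.82)

```text
time_s: 33.9
ee_pos: [539.9, 52.1, 67.9]
ee_rot: [-180.0, -0.0, 110.4]
force: [0.1, -0.7, -0.6]
gripper_width: 74.7
gripper_force: 0.0
```

>>> move_arm([
  {"x":-13,"y":-7.2,"z":5,"rx":0,"ry":0,"rz":0.138},
  {"x":0,"y":0,"z":0,"rx":0,"ry":0,"rz":0},
  {"x":0,"y":0,"z":0,"rx":0,"ry":0,"rz":0},
  {"x":0,"y":0,"z":0,"rx":0,"ry":0,"rz":0},
])

```text
time_s: 34.3
ee_pos: [538.3, 38.6, 63.6]
ee_rot: [180.0, -0.0, 103.0]
force: [-0.4, 0.4, 0.1]
gripper_width: 75.0
gripper_force: 0.0
```

```bash
python3 cal.py; python3 -c "
from m import *
measure('side',['eyelet_box','tin_box'],1)"
```

```text
[538.3  38.6  63.6] [180.  -0. 103.] 74.96827272383408 [  2.9  23.3 106.2   0.   50.5 -10.1]
top -140 5 x [19.4 23.8] y [57.2 79.1]
side -140 520 x [-32.8  38.4] y [-87.2  87.7]
side -120 564 x [-32.6  41.1] y [-86.3  86.9]
side -100 355 x [-25.6  41.5] y [-79.9  80.3]
side -80 67 x [-12.7  36.9] y [-75.4  64. ]
side -60 93 x [-9.6 22.4] y [-49.6  50.3]
side -40 78 x [-6.2 20.8] y [-48.1  48.1]
side -20 62 x [-2.9 21. ] y [-46.7  46.8]
side eyelet_box 0.66 [252.8 210.4  22.3  24.3] med [533.2  55.3  16.9] ztop 18.3 rect [537.3  41.2] [51.3 99.6] 13.4
   lm eyelet_box 0.76 [253.1 211.4]
side tin_box 0.88 [288.  215.3  35.8  36.5] med [427.2  81.9  40.1] ztop 44.3 rect [431.7  56.8] [103.3  57.1] 79.8
   lm tin_box 0.57 [213.8 255.2]
```

>>> move_arm([
  {"x":-1.5,"y":0,"z":18,"rx":0,"ry":0,"rz":0},
  {"x":0,"y":0,"z":18,"rx":0,"ry":0,"rz":0},
  {"x":0,"y":0,"z":12,"rx":0,"ry":0,"rz":0},
  {"x":0,"y":0,"z":6.5,"rx":0,"ry":0,"rz":0},
  {"x":0,"y":0,"z":0,"rx":0,"ry":0,"rz":0},
  {"x":0,"y":0,"z":0,"rx":0,"ry":0,"rz":0},
])

```text
time_s: 35.25
ee_pos: [538.7, 36.6, 9.3]
ee_rot: [180.0, 0.0, 102.8]
force: [0.8, 0.1, 0.3]
gripper_width: 75.0
gripper_force: 0.0
```

>>> move_arm([
  {"x":0,"y":0,"z":0,"rx":0,"ry":0,"rz":0},
  {"x":0,"y":0,"z":0,"rx":0,"ry":0,"rz":0},
  {"x":0,"y":0,"z":0,"rx":0,"ry":0,"rz":0},
  {"x":0,"y":0,"z":0,"rx":0,"ry":0,"rz":0},
  {"x":0,"y":0,"z":0,"rx":0,"ry":0,"rz":0},
  {"x":0,"y":0,"z":0,"rx":0,"ry":0,"rz":0},
], grip=0.4, squeeze=20)

```text
time_s: 35.85
ee_pos: [538.6, 36.5, 9.3]
ee_rot: [180.0, 0.0, 102.8]
force: [-0.2, -0.4, 5.0]
gripper_width: 51.7
gripper_force: 20.0
```

```bash
python3 -c "
from go import *
s=state();print(s['ee_pos'],s['ee_rot'],s['gripper_width'])
a=np.radians(9.9);ex=np.array([np.cos(a),np.sin(a)]);ey=np.array([-ex[1],ex[0]])
t=np.array([547.8,267])+65.5*ey;print(t)
p=s['ee_pos']+[0,0,110]
rows([*t,118],189.8,11,cur=(p,s['ee_rot'][2]))"
```

```text
[538.55478797  36.54245325   9.34269153] [1.79961171e+02 4.79240742e-04 1.02834005e+02] 51.69010133269832
[536.53864393 331.52466086]
{'x': 26.2, 'y': 5.8, 'z': 0.1, 'rx': -0.0, 'ry': 0.0, 'rz': -0.138}
{'x': 25.1, 'y': 9.3, 'z': 0.1, 'rx': -0.0, 'ry': 0.0, 'rz': -0.138}
{'x': 23.6, 'y': 12.7, 'z': 0.1, 'rx': -0.0, 'ry': 0.0, 'rz': -0.138}
{'x': 21.7, 'y': 15.8, 'z': 0.1, 'rx': -0.0, 'ry': 0.0, 'rz': -0.138}
{'x': 19.3, 'y': 18.7, 'z': 0.1, 'rx': -0.0, 'ry': 0.0, 'rz': -0.138}
{'x': 16.5, 'y': 21.1, 'z': 0.1, 'rx': -0.0, 'ry': 0.0, 'rz': -0.138}
{'x': 13.5, 'y': 23.2, 'z': 0.1, 'rx': -0.0, 'ry': 0.0, 'rz': -0.138}
{'x': 10.1, 'y': 24.8, 'z': 0.1, 'rx': -0.0, 'ry': 0.0, 'rz': -0.138}
{'x': 6.6, 'y': 26.0, 'z': 0.1, 'rx': -0.0, 'ry': 0.0, 'rz': -0.138}
{'x': 3.0, 'y': 26.6, 'z': 0.1, 'rx': -0.0, 'ry': 0.0, 'rz': -0.138}
{'x': -0.7, 'y': 26.8, 'z': 0.1, 'rx': -0.0, 'ry': 0.0, 'rz': -0.138}
```

>>> move_arm([
  {"x":0,"y":0,"z":-20,"rx":0,"ry":0,"rz":0},
  {"x":0,"y":0,"z":-40,"rx":0,"ry":0,"rz":0},
  {"x":0,"y":0,"z":-40,"rx":0,"ry":0,"rz":0},
  {"x":0,"y":0,"z":-10,"rx":0,"ry":0,"rz":0},
  {"x":26.2,"y":5.8,"z":0,"rx":0,"ry":0,"rz":-0.138},
  {"x":25,"y":9.3,"z":0,"rx":0,"ry":0,"rz":-0.138},
  {"x":23.6,"y":12.7,"z":0,"rx":0,"ry":0,"rz":-0.138},
  {"x":21.7,"y":15.8,"z":0,"rx":0,"ry":0,"rz":-0.138},
  {"x":19.3,"y":18.7,"z":0,"rx":0,"ry":0,"rz":-0.138},
  {"x":16.5,"y":21,"z":0,"rx":0,"ry":0,"rz":-0.138},
])

```text
time_s: 36.85
ee_pos: [536.2, 198.0, 117.5]
ee_rot: [-179.9, -0.1, 150.6]
force: [0.2, 0.1, -0.7]
gripper_width: 51.6
gripper_force: 20.0
```

>>> move_arm([
  {"x":13.5,"y":23.2,"z":0,"rx":0,"ry":0,"rz":-0.138},
  {"x":10,"y":24.8,"z":0,"rx":0,"ry":0,"rz":-0.138},
  {"x":6.6,"y":26,"z":0,"rx":0,"ry":0,"rz":-0.138},
  {"x":3,"y":26.6,"z":0,"rx":0,"ry":0,"rz":-0.138},
  {"x":-0.7,"y":26.8,"z":0,"rx":0,"ry":0,"rz":-0.138},
  {"x":0,"y":0,"z":20,"rx":0,"ry":0,"rz":0},
  {"x":0,"y":0,"z":30,"rx":0,"ry":0,"rz":0},
  {"x":0,"y":0,"z":20,"rx":0,"ry":0,"rz":0},
  {"x":0,"y":0,"z":0,"rx":0,"ry":0,"rz":0},
  {"x":0,"y":0,"z":0,"rx":0,"ry":0,"rz":0},
])

```text
time_s: 37.85
ee_pos: [536.0, 331.0, 48.2]
ee_rot: [-180.0, -0.1, -170.2]
force: [0.4, -0.1, -1.0]
gripper_width: 52.1
gripper_force: 20.0
```

```bash
python3 held.py eyelet_box; python3 cal.py | tail -4
```

```text
[536.  331.   48.2] [-180.    -0.1 -170.2] 52.113512828911674
eyelet_box 0.97 619 u [-51.2  43.6] v [42.  91.3] z [41.4 57.9]
ee u,v -0.6118454288956396 65.07819956006257
side -60 43 x [-16.6  17. ] y [35.9 40.6]
side -40 182 x [-17.   17.3] y [-28.8  39.7]
side -20 700 x [-45.5  50. ] y [-27.6  37.6]
side 0 133 x [-47.   50.4] y [-17.5  32. ]
```

>>> move_arm([
  {"x":-2,"y":0,"z":10,"rx":0,"ry":0,"rz":0},
  {"x":0,"y":0,"z":8,"rx":0,"ry":0,"rz":0},
  {"x":0,"y":0,"z":6,"rx":0,"ry":0,"rz":0},
  {"x":0,"y":0,"z":4,"rx":0,"ry":0,"rz":0},
  {"x":0,"y":0,"z":1.5,"rx":0,"ry":0,"rz":0},
  {"x":0,"y":0,"z":0,"rx":0,"ry":0,"rz":0},
  {"x":0,"y":0,"z":0,"rx":0,"ry":0,"rz":0},
  {"x":0,"y":0,"z":0,"rx":0,"ry":0,"rz":0},
])

```text
time_s: 38.85
ee_pos: [538.5, 331.7, 19.8]
ee_rot: [180.0, 0.0, -170.2]
force: [0.2, -0.1, -0.0]
gripper_width: 52.2
gripper_force: 20.0
```

```bash
python3 held.py eyelet_box
```

```text
[538.5 331.7  19.8] [ 180.     0.  -170.2] 52.19749987688314
eyelet_box 0.71 628 u [-48.6  46.4] v [42.5 91.8] z [12.1 30. ]
ee u,v 1.975815155597445 65.35411047215604
```

>>> move_arm([
  {"x":0,"y":0,"z":1.2,"rx":0,"ry":0,"rz":0},
  {"x":0,"y":0,"z":0.8,"rx":0,"ry":0,"rz":0},
  {"x":0,"y":0,"z":0,"rx":0,"ry":0,"rz":0},
  {"x":0,"y":0,"z":0,"rx":0,"ry":0,"rz":0},
])

```text
time_s: 39.35
ee_pos: [538.3, 331.6, 17.4]
ee_rot: [180.0, -0.0, -170.2]
force: [-0.4, 0.7, -0.7]
gripper_width: 51.8
gripper_force: 20.0
```

>>> move_arm([
  {"x":0,"y":0,"z":0,"rx":0,"ry":0,"rz":0},
  {"x":0,"y":0,"z":0,"rx":0,"ry":0,"rz":0},
  {"x":0,"y":0,"z":0,"rx":0,"ry":0,"rz":0},
  {"x":0,"y":0,"z":-10,"rx":0,"ry":0,"rz":0},
  {"x":0,"y":0,"z":-30,"rx":0,"ry":0,"rz":0},
  {"x":0,"y":0,"z":-40,"rx":0,"ry":0,"rz":0},
  {"x":0,"y":0,"z":-40,"rx":0,"ry":0,"rz":0},
  {"x":40,"y":0,"z":-40,"rx":0,"ry":0,"rz":0},
  {"x":45,"y":0,"z":-20,"rx":0,"ry":0,"rz":0},
  {"x":45,"y":0,"z":0,"rx":0,"ry":0,"rz":0},
], grip=0.68)

```text
time_s: 40.35
ee_pos: [415.3, 311.1, 197.0]
ee_rot: [179.8, 0.4, -170.2]
force: [-0.0, 0.8, -0.2]
gripper_width: 62.1
gripper_force: 0.0
```

>>> move_arm([
  {"x":0,"y":45,"z":0,"rx":0,"ry":0,"rz":0},
  {"x":0,"y":45,"z":0,"rx":0,"ry":0,"rz":0},
  {"x":0,"y":45,"z":0,"rx":0,"ry":0,"rz":0},
  {"x":0,"y":45,"z":0,"rx":0,"ry":0,"rz":0},
  {"x":0,"y":0,"z":0,"rx":0,"ry":0,"rz":0},
  {"x":0,"y":0,"z":0,"rx":0,"ry":0,"rz":0},
])

```text
time_s: 40.95
ee_pos: [383.7, 488.0, 193.0]
ee_rot: [-180.0, 0.0, -170.1]
force: [-0.5, -0.3, -0.4]
gripper_width: 62.0
gripper_force: 0.0
```

```bash
python3 held.py eyelet_box; python3 held.py setter;  python3 held.py setting_block
python3 - <<'E'
from m import *
f=grab_frame("top"); measure("top",["hole_punch","beeswax","tin_box","work_board"],1,frame=f)
g=grab_frame("side"); measure("side",["hole_punch"],1,frame=g)
im=np.vstack([cv2.resize(f["img"][90:240,110:390],None,fx=2.5,fy=2.5)[:,:700], cv2.resize(g["img"][150:290,120:340],(700,440))[200:420]])[...,::-1]
cv2.imwrite("pics/fin.png",cv2.resize(im,None,fx=1,fy=1)); print(im.shape)
E
```

```text
[383.7 488.  193. ] [-180.     0.  -170.1] 61.966445111348506
eyelet_box 0.72 1047 u [-48.5  44.7] v [40.6 91.2] z [11.3 27.3]
ee u,v -123.69764151903956 245.92017203090373
[384.2 486.5 193.2] [-180.    -0.  -170.2] 62.021886150113914
setter 0.71 213 u [-30.2  41.6] v [-4.9  5. ] z [12. 25.]
setter 0.48 4132 u [ 69.  138.2] v [-100.9  101.7] z [ 10.4 140.1]
ee u,v -123.41366684893117 244.3934760411051
[384.5 486.3 193.3] [-180.     0.  -170.3] 62.50328347298688
setting_block 0.59 505 u [-142.   -89.8] v [133.4 170.1] z [ 1.7 17.5]
ee u,v -123.15266142243848 244.1011950310942
top hole_punch 0.49 [335.  173.9   9.3  23.6] med [ 563.2 -176.8   42.4] ztop 46.3 rect [ 562.  -176.9] [79.2 10.8] 10.7
   lm hole_punch 0.39 [332.7 176.5]
top beeswax 0.61 [269.6 146.4  19.    9.3] med [647.5  28.4  17.3] ztop 20.8 rect [647.9  28.5] [29.3 44.5] 19.1
   lm beeswax 0.54 [265.6 148.1]
top work_board 0.95 [336.4 180.1  64.9  73.6] med [ 547.6 -175.1   33.4] ztop 37.1 rect [ 551.2 -176.6] [182.6 208.9] 83.2
   lm work_board 0.58 [332.5 178.4]
   lm work_board 0.31 [191.8 176.5]
(595, 700, 3)
```

View pics/fin.png

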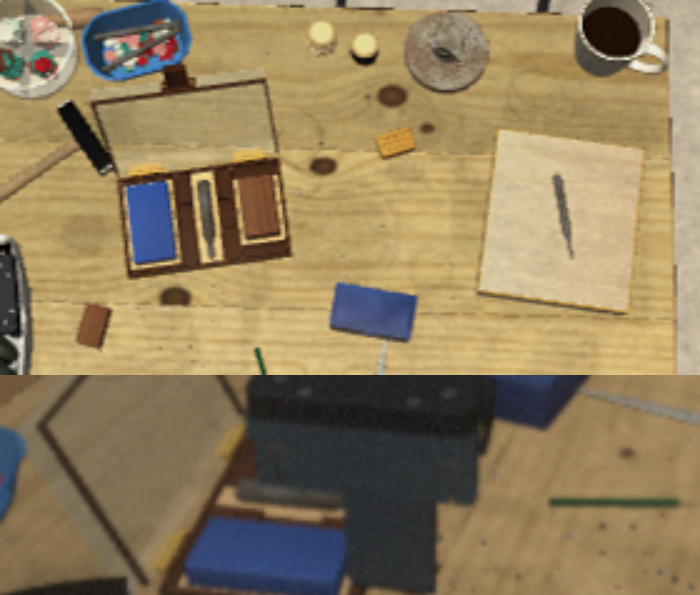

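The final view shows the cover open and the eyelet box, setter and block each in its place. The punch lies on the middle of the board at (563,215), and the beeswax and tin have not moved.

```bash
python3 -c "
from workcell import job_done; print(job_done())"
```

```text
the job is handed in; nothing more can be done
None
```

The job is done and handed in at about 41 s: the case stands open with the setter, setting block and eyelet box each flat in its place, the hole punch lies on the punching board, and the beeswax and tin have not been moved.

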